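# Clear the tins and draw the rolling pin out of the half-open drawer

### The job

The rolling pin is hemmed in by two nozzle tins in the drawer, which opens only part way: stack the two tins squarely on the tin that stands on the worktop, making one straight column of three on the spot where that tin stands, and let go of them. Then take the rolling pin by its front part, tilt it front end up and draw it out slantwise past the edge of the unit without forcing it, and finish still holding it in the gripper, still, with the whole pin plainly higher than the unit's top and touching nothing else. Leave the other things on the worktop and the unit where they are.

Things in the scene. Friction and masses are not known exactly. Their poses are not given: they have to be found in the camera images.
- unit: Low bamboo drawer unit fixed on the worktop: 335 deep x 260 wide x 100 mm high, side walls 12 mm, top board 12 mm thick (underside 88 mm above the worktop). Origin on the worktop under the middle of the carcass's open front face; x points from the front into the unit (away from the robot), y left along the front, z up.
- unit_edge (a point): Middle of the front edge of the unit's top board, on its upper face, 100 mm above the worktop. The rear part of the drawer lies behind this edge, under the top board.
- drawer (a joint): The unit's drawer, sliding along the unit's x with about 6 N friction. 0 = out towards the robot on its stop, negative = pushed in, -0.19 m = shut; starts within 6 mm of the stop. Inside 325 mm long, 214 wide; floor 12 mm above the worktop, sides up to 55 mm. Open from above over its front 190 mm, the rest lies under the top board. Two floor ribs 3 mm high, 20 mm apart, keep the pin from rolling.
- drawer_front (a point): Middle of the top edge of the drawer's front panel, on its inner face, 80 mm above the worktop; moves with the drawer, 190 mm in front of the carcass at joint value 0. The panel is 256 mm wide, 15 mm thick; a bar handle stands 35 mm off its outer face.
- pin: Wooden rolling pin without handles: plain round rod 300 mm long, 30 mm diameter, about 150 g. Origin mid-length on its axis; x along the axis, into the unit at the start. Lies on the drawer floor between the ribs and between the two tins, axis 27 mm above the worktop, front end 6 to 18 mm behind the front panel, rear 120 to 130 mm under the unit's top board.
- pin_front (a point): Centre of the pin's end that starts near the drawer's front panel.
- pin_back (a point): Centre of the pin's other end, which starts under the unit's top board.
- tin_left: Closed square metal tin of piping nozzles, 60 x 60 x 42 mm high, about 160 g, flat top and bottom. Origin at the centre of its underside, x and y square to its sides, z up. Stands in the open front of the drawer on the left (+y) of the pin, about 10 mm from it, its sides nearly in line with the drawer's.
- tin_right: The same tin as tin_left, standing in the open front of the drawer on the right (-y) of the pin.
- tin_base: The same tin again, standing alone on the worktop, to the left or to the right of the drawer unit; the column is built on it. Origin at the centre of its underside.
- jug: Bystander: round white ceramic milk jug, 105 mm high, 88 mm diameter, handle at +y; stands on the other side of the unit from tin_base. Origin at the centre of its underside.
- bowl: Bystander: glass mixing bowl, 216 mm across, 100 mm high, at the right rear. Origin at the centre of its underside.
- organiser: Bystander: white plastic tray 150 x 175 x 18 mm with upright steel piping tips, 57 mm high in all, at the left rear. Origin at the centre of its underside.
- coil: Bystander: stiff silicone cake strip wound into a coil, 94 mm across, 36 mm high, on the unit's top board, at least 45 mm behind its front edge. Origin at the centre of its underside.
- tester: Bystander: bamboo cake tester, a thin pick 200 mm long lying along its x, 8 mm thick, on the left of the unit. Origin under it, 100 mm from the end of its handle.
- timer: Bystander: round kitchen timer, 64 mm across, 30 mm high, on the right of the unit. Origin at the centre of its underside.
- bag_clip_box: Bystander: small carton 100 x 70 x 45 mm at the right. Origin at the centre of its underside.
Things that resemble listed ones, but are neither listed nor needed, are in the scene too. Leave any blue look-alike of the tin_left alone. Leave any red look-alike of the tin_right alone.

How it is judged:
On the way, in this order (a step that is already met when the one before it is completed fails the run):
1. one of the drawer's tins stands squarely on the worktop tin, released (((horizontal distance between tin_left and tin_base below 0.01 m and height (world z) of tin_left between 0.039 and 0.045 m and angle between tin_left's own z axis and vertical below 0.06 rad and (angle between the x axis of tin_left and the x axis of tin_base, either way round below 0.14 rad or angle between the x axis of tin_left and the y axis of tin_base, either way round below 0.14 rad) and linear speed of tin_left below 0.02 m/s and contact force between tin_left and the fingers below 0.1 N) or (horizontal distance between tin_right and tin_base below 0.01 m and height (world z) of tin_right between 0.039 and 0.045 m and angle between tin_right's own z axis and vertical below 0.06 rad and (angle between the x axis of tin_right and the x axis of tin_base, either way round below 0.14 rad or angle between the x axis of tin_right and the y axis of tin_base, either way round below 0.14 rad) and linear speed of tin_right below 0.02 m/s and contact force between tin_right and the fingers below 0.1 N))), for 0.2 s.
2. both tins stand squarely on the worktop tin as a column of three, released (((horizontal distance between tin_left and tin_base below 0.01 m and height (world z) of tin_left between 0.039 and 0.045 m and angle between each of tin_left, tin_right's own z axis and vertical below 0.06 rad and (angle between the x axis of tin_left and the x axis of tin_base, either way round below 0.14 rad or angle between the x axis of tin_left and the y axis of tin_base, either way round below 0.14 rad) and horizontal distance between tin_right and tin_left below 0.01 m and height (world z) of tin_right between 0.081 and 0.087 m and (angle between the x axis of tin_right and the x axis of tin_left, either way round below 0.14 rad or angle between the x axis of tin_right and the y axis of tin_left, either way round below 0.14 rad) and horizontal distance between tin_right and tin_base below 0.014 m and linear speed of each of tin_left, tin_right below 0.02 m/s and contact force between tin_right and the fingers below 0.1 N) or (horizontal distance between tin_right and tin_base below 0.01 m and height (world z) of tin_right between 0.039 and 0.045 m and angle between each of tin_right, tin_left's own z axis and vertical below 0.06 rad and (angle between the x axis of tin_right and the x axis of tin_base, either way round below 0.14 rad or angle between the x axis of tin_right and the y axis of tin_base, either way round below 0.14 rad) and horizontal distance between tin_left and tin_right below 0.01 m and height (world z) of tin_left between 0.081 and 0.087 m and (angle between the x axis of tin_left and the x axis of tin_right, either way round below 0.14 rad or angle between the x axis of tin_left and the y axis of tin_right, either way round below 0.14 rad) and horizontal distance between tin_left and tin_base below 0.014 m and linear speed of each of tin_right, tin_left below 0.02 m/s and contact force between tin_left and the fingers below 0.1 N))), for 0.2 s.
3. the pin is held in the gripper with both ends above the unit's top (height (world z) of each of pin_front, pin_back above 0.12 m and contact force between pin and the fingers above 0.5 N), for 0.2 s.
At the end, for the whole second after the job is handed in: Three tins in one column at the worktop tin's place (within 30 mm): each within 10 mm of the one below, top within 14 mm of lowest, sides in line to 0.14 rad, upright. Pin still in the gripper's grip, both end centres over 120 mm above the worktop, touching neither unit nor tins (all of step 3 and ((horizontal distance between tin_left and tin_base below 0.01 m and height (world z) of tin_left between 0.039 and 0.045 m and angle between each of tin_left, tin_right's own z axis and vertical below 0.06 rad and (angle between the x axis of tin_left and the x axis of tin_base, either way round below 0.14 rad or angle between the x axis of tin_left and the y axis of tin_base, either way round below 0.14 rad) and horizontal distance between tin_right and tin_left below 0.01 m and height (world z) of tin_right between 0.081 and 0.087 m and (angle between the x axis of tin_right and the x axis of tin_left, either way round below 0.14 rad or angle between the x axis of tin_right and the y axis of tin_left, either way round below 0.14 rad) and horizontal distance between tin_right and tin_base below 0.014 m and linear speed of each of tin_left, tin_right below 0.02 m/s and contact force between tin_right and the fingers below 0.1 N) or (horizontal distance between tin_right and tin_base below 0.01 m and height (world z) of tin_right between 0.039 and 0.045 m and angle between each of tin_right, tin_left's own z axis and vertical below 0.06 rad and (angle between the x axis of tin_right and the x axis of tin_base, either way round below 0.14 rad or angle between the x axis of tin_right and the y axis of tin_base, either way round below 0.14 rad) and horizontal distance between tin_left and tin_right below 0.01 m and height (world z) of tin_left between 0.081 and 0.087 m and (angle between the x axis of tin_left and the x axis of tin_right, either way round below 0.14 rad or angle between the x axis of tin_left and the y axis of tin_right, either way round below 0.14 rad) and horizontal distance between tin_left and tin_base below 0.014 m and linear speed of each of tin_right, tin_left below 0.02 m/s and contact force between tin_left and the fingers below 0.1 N)) and distance of tin_base from where it was at the start of the episode below 0.03 m and contact force between pin and unit below 0.1 N and contact force between pin and tin_left below 0.1 N and contact force between pin and tin_right below 0.1 N and contact force between pin and tin_base below 0.1 N and linear speed of pin below 0.05 m/s and angular speed of pin below 0.3 rad/s); the arm keeps its last pose, push and grip.
It fails at once if another thing (jug, bowl, organiser, coil, tester, timer, carton) is pushed more than 30 mm or tipped over (distance of any of jug, bowl, organiser, coil, tester, timer, bag_clip_box from where it was at the start of the episode above 0.03 m or angle between any of jug, bowl, organiser, coil, tester, timer, bag_clip_box's own z axis and vertical above 0.5 rad).
It fails at once if the pin is forced against the unit with more than 40 N (contact force between pin and unit above 40 N).
It also fails if it takes over 70 s, if anything falls off the work surface, if the arm or the gripper's body presses on something with over 40 N, if the wrist force passes 120 N, or if a joint passes its speed limit or range.

### The arm

A 6-joint arm with a two-finger parallel gripper is mounted at the origin on the work surface. World frame = base frame: x ahead of the robot, y to its left, z up, the work surface at z = 0. Lengths are in m, angles in rad, forces in N, time in s.
With the tool pointing down it reaches from about 0.35 to 0.975 m from the base axis. Payload 4.9 kg.
Tool frame: the origin (TCP) lies midway between the tips of the shut fingers; the grasp point (between the pads) lies 19 mm behind it; z points along the fingers, y is the direction in which the jaws open and shut (so a half turn about z gives the same grasp; the last joint's range is limited). The gripper opens to 85 mm and grips with 20 to 120 N. Pads are 22 mm wide; open, the fingers measure 114 mm over their backs; the gripper's body (76 mm by 85 mm) begins 54 mm behind the grasp point. The pads swing forward as they close: fully open they stand 13 mm farther back than shut.
Start: joints at [-1.315, 0.053, 1.613, -0, 1.476, -0.119], TCP at [0.229, -0.582, 0.231] pointing down, gripper open.
Joint ranges: [-3.01, 3.01], [-1.01, 2.22], [0.06, 2.58], [-1.02, 4.17], [0.09, 2.62], [-3.14, 3.14]. Speed limits (rad/s): [2.57, 2.57, 3.14, 3.14, 3.14, 3.14].

### API

Orientations are given as a unit quaternion [w, x, y, z].
In Python, from plant import * gives the robot as it stands.
- The arm moves only by the tool step_arm, never from a script. Its argument "rows" is a list of rows, each an object of numbers: "claw": the closure, from -1 (fully open) to 1 (shut), so that 0 is half open; "x", "y", "z": the shift along the tool's x, y, z scaled (see below); "wx", "wy", "wz": the turn, a rotation vector about the tool's x, y, z scaled (see below). A call has exactly 8 rows; each row is the pose to reach, as a shift and turn from the pose commanded when the call began, along the tool's axes at that moment; what a row does not reach only later rows make up. The controller multiplies each number of a shift by 0.1 m and each number of a turn by 2 rad. A row lasts 1/8 s, in which the tool goes at most 62.5 mm and 10.7 degrees, less where a joint would pass 70% of its speed; a pose out of reach is approached as far as the arm can. A call with a number of a shift or a turn outside -1 to 1 is refused whole. A call with a gripper value outside its range is refused whole. The fingers move at their own pace and stop on an object; the grip force is fixed at half the most. Time passes only in rows, so rows that repeat a pose let the fingers close, or fill a call up. It gives the time, the measured TCP pose, the force and the opening at its end, in the units of the state.
- state(): the state, without advancing time (a new reading comes with each control period).
- grab_frame(name): name is "scene" or "side" or "wrist"; returns the picture (480x640x3 uint8, red, green, blue); there is no depth.
- get_calibration(name): a dict with "fov_y" (degrees; the focal length in pixels is half the picture's height over the tangent of half this angle, whatever the lens; pixels are square), "cx", "cy" (the principal point, pixels), "T" (4x4, takes a point from camera to world coordinates); the wrist camera has in their place "tool_from_camera" (4x4, takes a point from camera to tool coordinates, whose origin is the TCP and whose axes are the flange's). Camera axes: x right, y down, z forward; pixel columns grow to the right and rows downward; lengths in m; the calibration is good to about 2 mm. The wrist camera is an equidistant fisheye: a pixel r from the principal point sees the ray r / f radians off the axis. A picture is of the moment at which its call begins: read the wrist's pose just before it. get_calibration takes no time and is no camera call.
- job_done(): hands the job in, once; it reports no verdict.
The state is a dict: "time": time; "joint_pos": joint angles; "joint_vel": joint speeds; "joint_efforts": joint torques, N m; "tool_pos": TCP position; "tool_rot": TCP orientation; "contact_force": force on the tool from outside, world axes, zero at the start; "ft_torque": the same for the moment, N m; "gripper_width": opening from 0.0 (shut) to 1.0 (fully open).
Only numpy, scipy, OpenCV 4.12 (cv2) and the standard library are available. Lean on these libraries where they do the work, as an engineer would, in place of code of your own. Each camera call takes 0.05 s, during which the arm holds its last target.

## Working session

There is one attempt and no reset: what is moved stays moved. The work goes in short steps, Python scripts to look and compute and a tool call to move; the robot and the scene stay as the last step left them, time stands still between calls to the robot, and variables do not carry over. Pictures are saved under pics/ and viewed, and the job is handed in when it is done.

Besides the shell and the picture viewer there is one more tool, called after "Call:" as a command line: name --argument value ..., lists and objects as JSON in quotes. step_arm: Moves the arm, as the interface text tells. Shifts and turns lie within -1 to 1; 1 stands for 0.1 m of shift or 2 rad of turn. Its arguments: {"type":"object","properties":{"rows":{"type":"array"}},"required":["rows"]}

```bash
mkdir -p pics; ls; python3 - <<'E'
from plant import *
import cv2
print(state())
for n in ("scene","side","wrist"):
    cv2.imwrite(f"pics/a_{n}.png",grab_frame(n)[:,:,::-1]); print(n,get_calibration(n))
E
```

```text
pics
{'time': 0.0, 'joint_pos': array([-1.31502578e+00,  5.33794173e-02,  1.61431734e+00,  2.23714156e-06,
        1.47600949e+00, -1.18989696e-01]), 'joint_vel': array([-0.00062617,  0.0010627 ,  0.00028484, -0.00021109, -0.00021247,
       -0.00209683]), 'joint_efforts': array([ 2.07825775e-03, -3.93679655e+01, -3.70173991e+01,  8.62602610e-05,
        7.12832581e-03, -5.76450887e-06]), 'tool_pos': array([ 0.22862584, -0.58099986,  0.2300351 ]), 'tool_rot': array([-1.05440197e-03,  9.82495123e-01,  1.86285307e-01, -7.11075891e-05]), 'contact_force': array([ 0.45405415,  0.00589271, -0.01706715]), 'ft_torque': array([-0.02762022, -0.06660257,  0.03641319]), 'gripper_width': 0.9977919087221641}
scene {'fov_y': 49.79305543251064, 'cx': 322.1983427228553, 'cy': 228.48900110491806, 'T': array([[ 0.78745366,  0.5270392 , -0.31960353,  1.00479798],
       [ 0.61634858, -0.66859994,  0.41603911, -0.60248346],
       [ 0.00558202, -0.52459871, -0.85133133,  1.24522137],
       [ 0.        ,  0.        ,  0.        ,  1.        ]])}
side {'fov_y': 48.0191878661733, 'cx': 316.78905758779894, 'cy': 229.81384520004417, 'T': array([[ 0.98051457, -0.1407063 ,  0.13708723,  0.37042607],
       [-0.19636802, -0.68231671,  0.70418997, -1.07852455],
       [-0.00554706, -0.71738807, -0.69665169,  1.09859899],
       [ 0.        ,  0.        ,  0.        ,  1.        ]])}
wrist {'fov_y': 65.70646984690485, 'cx': 316.5586799766472, 'cy': 234.75252594949663, 'tool_from_camera': array([[ 1.28234157e-04, -9.51799732e-01, -3.06720154e-01,
         7.86077405e-02],
       [ 9.99999969e-01,  1.86818067e-04, -1.61643221e-04,
        -1.20758793e-03],
       [ 2.11152840e-04, -3.06720124e-01,  9.51799727e-01,
        -1.43841268e-01],
       [ 0.00000000e+00,  0.00000000e+00,  0.00000000e+00,
         1.00000000e+00]])}
```

View pics/a_scene.png

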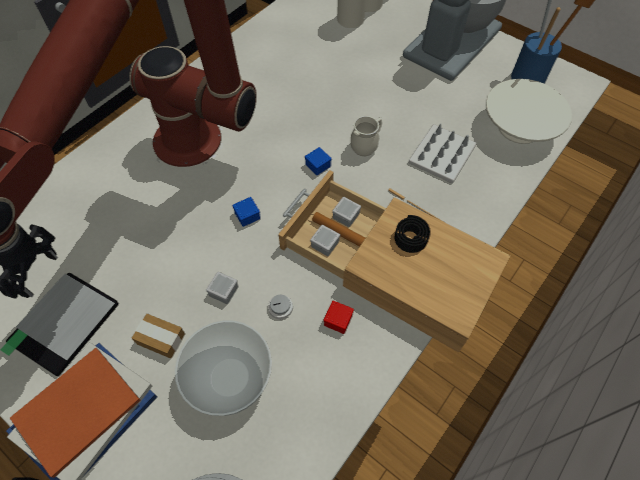

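View pics/a_side.png

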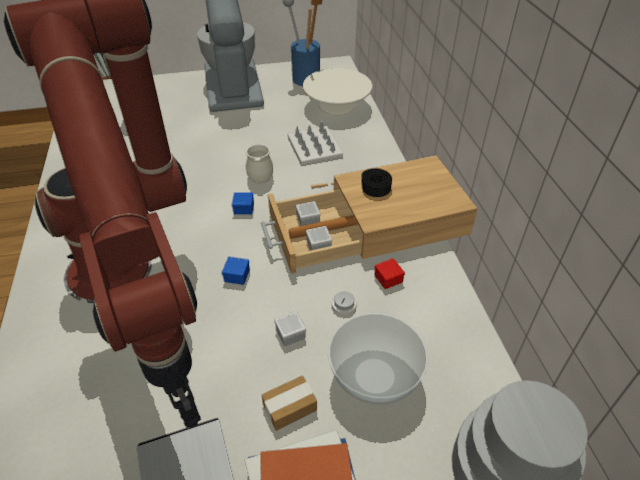

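View pics/a_wrist.png

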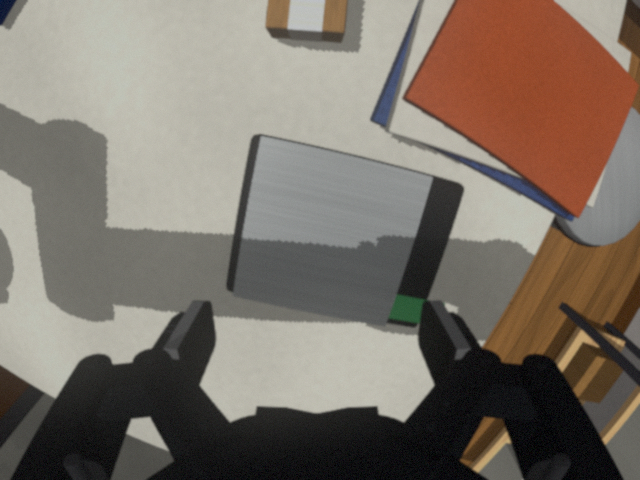

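Scene view: base tin near (222,287), drawer tins near (347,210) and (325,239) with the pin between. In the side view they are at (290,329), (308,213) and (318,237). I'll zoom in to get the top faces.

```bash
cat > h.py <<'E'
from plant import *
import numpy as np, cv2
from scipy.spatial.transform import Rotation as R
def cam(n):
    c=get_calibration(n); f=240/np.tan(np.radians(c["fov_y"])/2); return c,f
def rot(q): return R.from_quat([q[1],q[2],q[3],q[0]])
def tcpT(s):
    T=np.eye(4);T[:3,:3]=rot(s["tool_rot"]).as_matrix();T[:3,3]=s["tool_pos"];return T
def ray(n,uv,s=None):
    c,f=cam(n); uv=np.asarray(uv,float).reshape(-1,2)
    d=(uv-[c["cx"],c["cy"]])/f
    if n=="wrist":
        r=np.linalg.norm(d,axis=1); k=np.where(r>1e-9,np.sin(r)/np.maximum(r,1e-9),1)
        d=np.c_[d*k[:,None],np.cos(r)]; T=tcpT(s)@c["tool_from_camera"]
    else:
        d=np.c_[d,np.ones(len(d))]; T=c["T"]
    return T[:3,3],d@T[:3,:3].T
def plane(n,uv,z,s=None):
    o,d=ray(n,uv,s); return o+d*((z-o[2])/d[:,2])[:,None]
def proj(n,P,s=None):
    c,f=cam(n); T=tcpT(s)@c["tool_from_camera"] if n=="wrist" else c["T"]
    p=(np.asarray(P).reshape(-1,3)-T[:3,3])@T[:3,:3]
    if n=="wrist":
        r=np.linalg.norm(p[:,:2],axis=1);th=np.arctan2(r,p[:,2]);return p[:,:2]/r[:,None]*th[:,None]*f+[c["cx"],c["cy"]]
    return p[:,:2]/p[:,2:]*f+[c["cx"],c["cy"]]
def crop(img,x,y,w,h,k,fn):
    cv2.imwrite(fn,cv2.resize(img[y:y+h,x:x+w],None,fx=k,fy=k,interpolation=cv2.INTER_CUBIC))
E
python3 - <<'E'
from h import *
a=cv2.imread("pics/a_scene.png");b=cv2.imread("pics/a_side.png")
o=np.hstack([cv2.resize(a[170:290,270:390],(400,400)),cv2.resize(b[190:280,255:375],(400,300)).__class__(0) if 0 else cv2.resize(b[180:280,265:365],(400,400))])
cv2.imwrite("pics/b.png",o)
o=np.hstack([cv2.resize(a[260:310,195:245],(400,400)),cv2.resize(b[305:355,265:315],(400,400))])
cv2.imwrite("pics/c.png",o)
E
```

```text
(no output)
```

View pics/b.png

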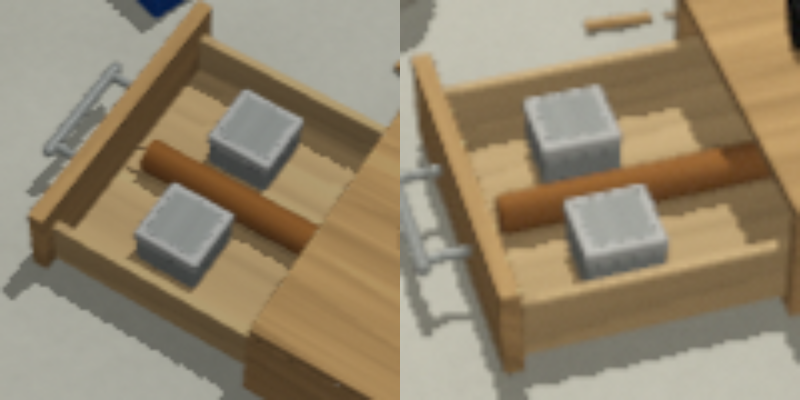

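View pics/c.png

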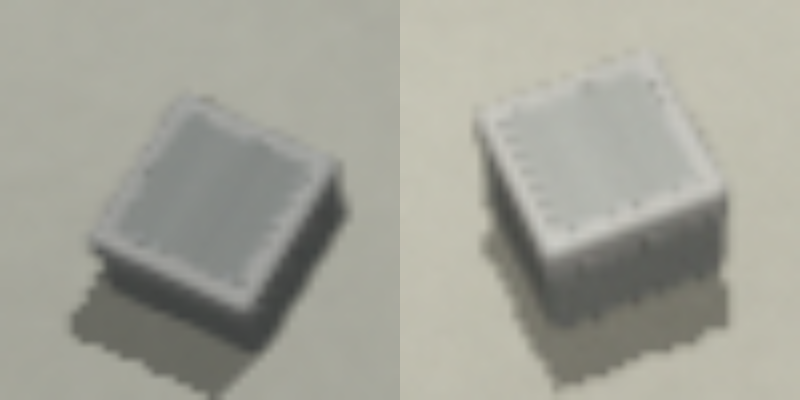

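```bash
python3 - <<'E'
from h import *
D={"base":(.042,[(180,95),(342,165),(250,308),(95,243)],[(250,50),(325,190),(145,255),(78,112)],8,(195,260),8,(265,305)),
"left":(.054,[(245,90),(303,127),(262,168),(210,130)],[(125,100),(205,85),(220,135),(135,150)],10/3,(270,170),4,(265,180)),
"right":(.054,[(177,183),(234,215),(187,258),(137,228)],[(165,200),(252,185),(268,235),(180,252)],10/3,(270,170),4,(265,180))}
for k,(z,a,b,s1,o1,s2,o2) in D.items():
    for n,p,s,o in(("scene",a,s1,o1),("side",b,s2,o2)):
        P=plane(n,np.array(p)/s+o,z)[:,:2]
        e=np.roll(P,-1,0)-P
        print(k,n,P.mean(0).round(4),"sides",np.linalg.norm(e,axis=1).round(3),"ang",(np.degrees(np.arctan2(e[:,1],e[:,0]))%90).round(1))
def q(n,p,s,o,z): return plane(n,np.array(p)/s+o,z).round(3).tolist()
# drawer front panel top corners inner (z .08), unit
print(q("scene",[(210,8),(35,212),(50,225)],10/3,(270,170),.08), q("side",[(425,55),(500,300),(520,300)],4,(265-100,180),.08))
print("unit edge",plane("scene",[(386,197),(347,272)],.1).round(3),plane("side",[(336,171),(363,247)],.1).round(3))
print("pin front",q("scene",[(150,158)],10/3,(270,170),.027),q("side",[(505,210)],4,(165,180),.027))
E
```

```text
base scene [ 0.4571 -0.3071] sides [0.06  0.056 0.056 0.057] ang [13.5 11.7 14.6 15.9]
base side [ 0.4523 -0.3134] sides [0.057 0.057 0.056 0.056] ang [13.3 12.2 12.3 12.9]
left scene [0.5704 0.0725] sides [0.06  0.054 0.056 0.051] ang [89.8 87.1 86.6  1.7]
left side [0.5673 0.0663] sides [0.061 0.056 0.063 0.054] ang [ 4.2 89.9  3.  87.8]
right scene [ 0.5788 -0.0347] sides [0.055 0.055 0.049 0.053] ang [ 4.7 84.4  3.5  1.1]
right side [ 0.5786 -0.0418] sides [0.062 0.051 0.062 0.052] ang [2.3 0.3 3.6 0.8]
[[0.476, 0.133, 0.08], [0.491, -0.113, 0.08], [0.508, -0.115, 0.08]] [[0.47, 0.126, 0.08], [0.485, -0.127, 0.08], [0.497, -0.129, 0.08]]
unit edge [[ 0.649  0.143  0.1  ]
 [ 0.701 -0.104  0.1  ]] [[ 0.673  0.167  0.1  ]
 [ 0.671 -0.155  0.1  ]]
pin front [[0.509, 0.009, 0.027]] [[0.508, 0.009, 0.027]]
```

Call:
step_arm --rows '[{"claw": -1,"x": 0.2,"y": -0.2,"wz": -0.09},{"claw": -1,"x": 0.4,"y": -0.4,"wz": -0.18},{"claw": -1,"x": 0.6,"y": -0.6,"wz": -0.27},{"claw": -1,"x": 0.8,"y": -0.8,"wz": -0.36},{"claw": -1,"x": 1,"y": -1,"wz": -0.45},{"claw": -1,"x": 1,"y": -1,"wz": -0.54},{"claw": -1,"x": 1,"y": -1,"wz": -0.63},{"claw": -1,"x": 1,"y": -1,"wz": -0.71}]'

```text
schema error: expected keys claw, x, y, z, wx, wy, wz
```

Call:
step_arm --rows '[{"claw": -1,"x": 0.2,"y": 0.2},{"claw": -1,"x": 0.4,"y": 0.4},{"claw": -1,"x": 0.6,"y": 0.6},{"claw": -1,"x": 0.8,"y": 0.8},{"claw": -1,"x": 1,"y": 1},{"claw": -1,"x": 1,"y": 1},{"claw": -1,"x": 1,"y": 1},{"claw": -1,"x": 1,"y": 1}]'

```text
schema error: expected keys claw, x, y, z, wx, wy, wz
```

```bash
cat > look.py <<'E'
from h import *
import sys,pickle
s=state(); im=grab_frame("wrist")[:,:,::-1].copy()
cv2.imwrite(f"pics/{sys.argv[1]}.png",im); pickle.dump(s,open(f"pics/{sys.argv[1]}.pkl","wb"))
T=tcpT(s); print(s["time"],s["tool_pos"].round(4),"psi",np.degrees(np.arctan2(T[1,0],T[0,0])).round(2),"z",T[:3,2].round(4),s["contact_force"].round(2),s["gripper_width"])
E
python3 look.py w1
```

```text
0.15 [ 0.2287 -0.5811  0.2303] psi 21.48 z [-4.0e-04  1.6e-03 -1.0e+00] [0.56 0.55 0.62] 1.0024588517027475
```

View pics/w1.png

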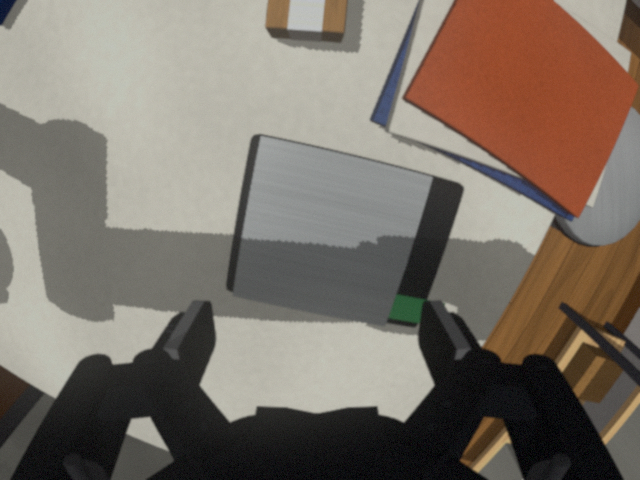

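All keys are required, and the arm hasn't moved (same view). I'll resend.

Call:
step_arm --rows '[{"claw": -1,"x": 0.2,"y": -0.2,"z": 0,"wx": 0,"wy": 0,"wz": -0.09},{"claw": -1,"x": 0.4,"y": -0.4,"z": 0,"wx": 0,"wy": 0,"wz": -0.18},{"claw": -1,"x": 0.6,"y": -0.6,"z": 0,"wx": 0,"wy": 0,"wz": -0.27},{"claw": -1,"x": 0.8,"y": -0.8,"z": 0,"wx": 0,"wy": 0,"wz": -0.36},{"claw": -1,"x": 1,"y": -1,"z": 0,"wx": 0,"wy": 0,"wz": -0.45},{"claw": -1,"x": 1,"y": -1,"z": 0,"wx": 0,"wy": 0,"wz": -0.54},{"claw": -1,"x": 1,"y": -1,"z": 0,"wx": 0,"wy": 0,"wz": -0.63},{"claw": -1,"x": 1,"y": -1,"z": 0,"wx": 0,"wy": 0,"wz": -0.71}]'

```text
time: 1.2
tool_pos: [0.2853, -0.4517, 0.2311]
tool_rot: [-0.0, 0.621, 0.783, 0.0]
contact_force: [0.1, -0.2, 0.8]
gripper_width: 1.005
```

Call:
step_arm --rows '[{"claw": -1,"x": 0.2,"y": 0.2,"z": 0,"wx": 0,"wy": 0,"wz": 0},{"claw": -1,"x": 0.4,"y": 0.4,"z": 0,"wx": 0,"wy": 0,"wz": 0},{"claw": -1,"x": 0.6,"y": 0.6,"z": 0,"wx": 0,"wy": 0,"wz": 0},{"claw": -1,"x": 0.8,"y": 0.8,"z": 0,"wx": 0,"wy": 0,"wz": 0},{"claw": -1,"x": 1,"y": 1,"z": 0,"wx": 0,"wy": 0,"wz": 0},{"claw": -1,"x": 1,"y": 1,"z": 0,"wx": 0,"wy": 0,"wz": 0},{"claw": -1,"x": 1,"y": 1,"z": 0,"wx": 0,"wy": 0,"wz": 0},{"claw": -1,"x": 1,"y": 1,"z": 0,"wx": 0,"wy": 0,"wz": 0}]'

```text
time: 2.2
tool_pos: [0.3601, -0.3329, 0.2313]
tool_rot: [-0.0, 0.624, 0.781, -0.0]
contact_force: [0.2, -0.6, -0.1]
gripper_width: 1.001
```

```bash
python3 look.py w2
```

```text
2.2 [ 0.3601 -0.3329  0.2313] psi 102.77 z [-3.e-04 -1.e-04 -1.e+00] [ 0.24 -0.62 -0.05] 1.0012006319651852
```

View pics/w2.png

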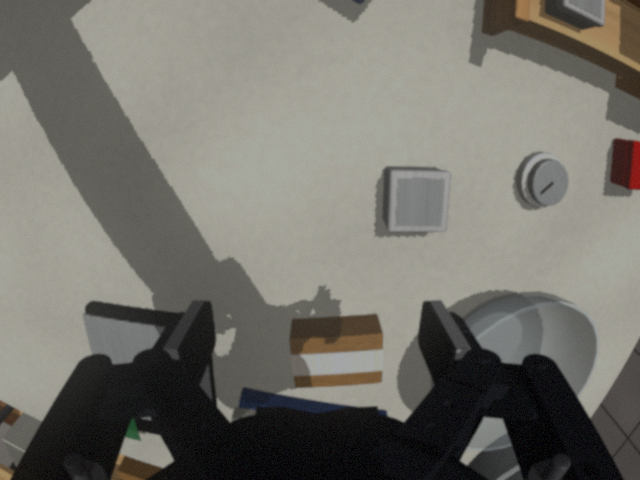

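```bash
python3 - <<'E'
from h import *
im=cv2.imread("pics/w2.png"); crop(im,375,155,90,90,6,"pics/w2c.png")
E
```

```text
(no output)
```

View pics/w2c.png

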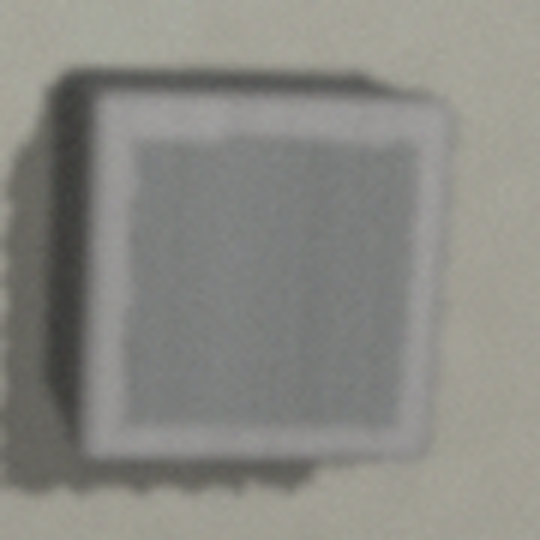

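```bash
cat >> h.py <<'E'
def sq(n,pts,k,o,z,s):
    P=plane(n,np.array(pts)/k+o,z,s)[:,:2]; e=np.roll(P,-1,0)-P
    a=np.degrees(np.arctan2(e[:,1],e[:,0])); m=np.angle(np.exp(4j*np.radians(a)).mean())/4
    print("c",P.mean(0).round(4),"sides",np.linalg.norm(e,axis=1).round(4),"ang",((a+45)%90-45).round(1),"mean",np.degrees(m).round(2))
    return P
E
python3 - <<'E'
from h import *;import pickle
s=pickle.load(open("pics/w2.pkl","rb"))
print(sq("wrist",[(92,88),(455,100),(432,452),(80,460)],6,(375,155),.042,s))
E
```

```text
c [ 0.4536 -0.306 ] sides [0.0591 0.0578 0.0594 0.0593] ang [12.8 14.1 14.2 13.7] mean 13.7
[[ 0.41777253 -0.28409871]
 [ 0.47537084 -0.27102563]
 [ 0.48944386 -0.32711482]
 [ 0.43185603 -0.34166864]]
```

Call:
step_arm --rows '[{"claw": -1,"x": 0.2,"y": 0.25,"z": 0,"wx": 0,"wy": 0,"wz": 0},{"claw": -1,"x": 0.4,"y": 0.5,"z": 0,"wx": 0,"wy": 0,"wz": 0},{"claw": -1,"x": 0.6,"y": 0.75,"z": 0,"wx": 0,"wy": 0,"wz": 0},{"claw": -1,"x": 0.8,"y": 1,"z": 0,"wx": 0,"wy": 0,"wz": 0},{"claw": -1,"x": 0.9,"y": 1,"z": 0,"wx": 0,"wy": 0,"wz": 0},{"claw": -1,"x": 0.9,"y": 1,"z": 0,"wx": 0,"wy": 0,"wz": 0},{"claw": -1,"x": 0.9,"y": 1,"z": 0,"wx": 0,"wy": 0,"wz": 0},{"claw": -1,"x": 0.9,"y": 1,"z": 0,"wx": 0,"wy": 0,"wz": 0}]'

```text
time: 3.25
tool_pos: [0.4376, -0.223, 0.2313]
tool_rot: [0.0, 0.624, 0.781, -0.0]
contact_force: [-1.3, -0.3, 0.1]
gripper_width: 1.002
```

Call:
step_arm --rows '[{"claw": -1,"x": 0.2,"y": 0.25,"z": 0,"wx": 0,"wy": 0,"wz": 0.01},{"claw": -1,"x": 0.4,"y": 0.5,"z": 0,"wx": 0,"wy": 0,"wz": 0.03},{"claw": -1,"x": 0.6,"y": 0.75,"z": 0,"wx": 0,"wy": 0,"wz": 0.05},{"claw": -1,"x": 0.8,"y": 1,"z": 0,"wx": 0,"wy": 0,"wz": 0.08},{"claw": -1,"x": 0.9,"y": 1,"z": 0,"wx": 0,"wy": 0,"wz": 0.09},{"claw": -1,"x": 0.9,"y": 1,"z": 0,"wx": 0,"wy": 0,"wz": 0.09},{"claw": -1,"x": 0.9,"y": 1,"z": 0,"wx": 0,"wy": 0,"wz": 0.09},{"claw": -1,"x": 0.9,"y": 1,"z": 0,"wx": 0,"wy": 0,"wz": 0.09}]'

```text
time: 4.25
tool_pos: [0.5152, -0.1131, 0.2314]
tool_rot: [0.0, 0.692, 0.722, -0.0]
contact_force: [0.7, 0.2, -0.2]
gripper_width: 0.996
```

```bash
python3 look.py w3
```

```text
4.25 [ 0.5152 -0.1131  0.2314] psi 92.46 z [ 2.e-04 -3.e-04 -1.e+00] [ 0.67  0.18 -0.24] 0.9964133992483933
```

View pics/w3.png

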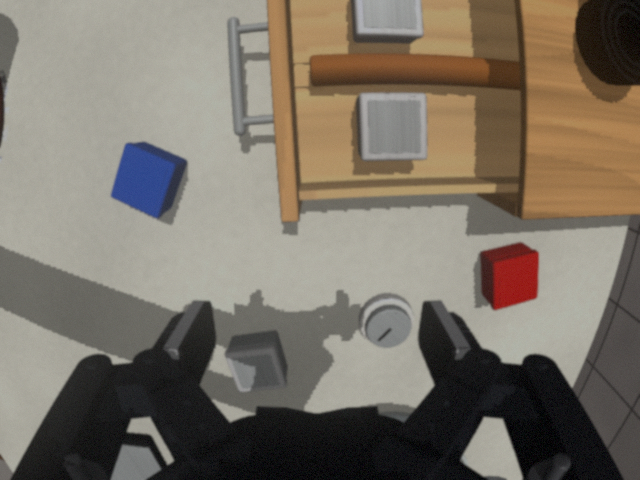

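```bash
python3 - <<'E'
from h import *
im=cv2.imread("pics/w3.png"); crop(im,300,0,140,180,4,"pics/w3c.png")
E
```

```text
(no output)
```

View pics/w3c.png

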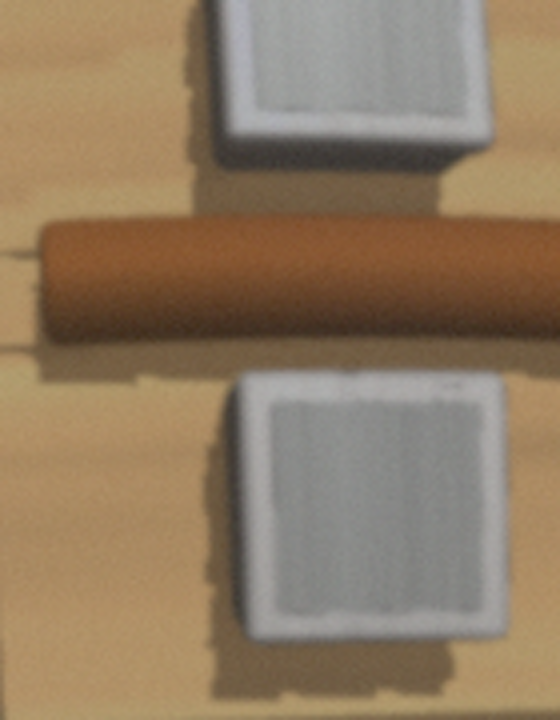

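```bash
python3 - <<'E'
from h import *;import pickle
s=pickle.load(open("pics/w3.pkl","rb"))
P=sq("wrist",[(238,373),(502,372),(509,638),(247,640)],4,(300,0),.054,s)
T=tcpT(s)
d=(P.mean(0)-s["tool_pos"][:2]); print("tool shift",d@T[:2,0],d@T[:2,1])
print("left near edge",plane("wrist",np.array([(228,138),(493,148)])/4+(300,0),.054,s))
print("pin axis",plane("wrist",np.array([(42,282),(300,277),(550,280)])/4+(300,0),.027,s), plane("wrist",[(520,74)],.027,s))
print("edge",plane("wrist",[(519,0),(524,215)],.1,s),"panel",plane("wrist",[(286,0),(299,220)],.08,s))
E
```

```text
c [ 0.5788 -0.0355] sides [0.0583 0.0593 0.0592 0.0582] ang [5.6 6.  4.5 5.2] mean 5.34
tool shift 0.0747680950820143 0.06686132268732706
left near edge [[0.54250557 0.04288641 0.054     ]
 [0.60066426 0.04726069 0.054     ]]
pin axis [[0.5039771  0.01189518 0.027     ]
 [0.56323115 0.01689583 0.027     ]
 [0.62365333 0.02308779 0.027     ]] [[0.71493651 0.03430304 0.027     ]]
edge [[ 0.67059591  0.08475009  0.1       ]
 [ 0.69177375 -0.09669745  0.1       ]] panel [[ 0.48328705  0.06368625  0.08      ]
 [ 0.50052114 -0.11633446  0.08      ]]
```

Call:
step_arm --rows '[{"claw": -1,"x": 0.2,"y": 0.18,"z": 0.2,"wx": 0,"wy": 0,"wz": -0.005},{"claw": -1,"x": 0.4,"y": 0.36,"z": 0.4,"wx": 0,"wy": 0,"wz": -0.01},{"claw": -1,"x": 0.6,"y": 0.54,"z": 0.6,"wx": 0,"wy": 0,"wz": -0.02},{"claw": -1,"x": 0.75,"y": 0.67,"z": 0.8,"wx": 0,"wy": 0,"wz": -0.025},{"claw": -1,"x": 0.75,"y": 0.67,"z": 1,"wx": 0,"wy": 0,"wz": -0.025},{"claw": -1,"x": 0.75,"y": 0.67,"z": 1,"wx": 0,"wy": 0,"wz": -0.025},{"claw": -1,"x": 0.75,"y": 0.67,"z": 1,"wx": 0,"wy": 0,"wz": -0.025},{"claw": -1,"x": 0.75,"y": 0.67,"z": 1,"wx": 0,"wy": 0,"wz": -0.025}]'

```text
time: 5.3
tool_pos: [0.5797, -0.0351, 0.1327]
tool_rot: [0.001, 0.673, 0.739, 0.001]
contact_force: [0.1, -0.2, 0.7]
gripper_width: 1.002
```

```bash
python3 look.py w4
```

```text
5.3 [ 0.5797 -0.0351  0.1327] psi 95.34 z [ 2.2e-03 -5.0e-04 -1.0e+00] [ 0.12 -0.25  0.67] 1.0023450599436134
```

View pics/w4.png

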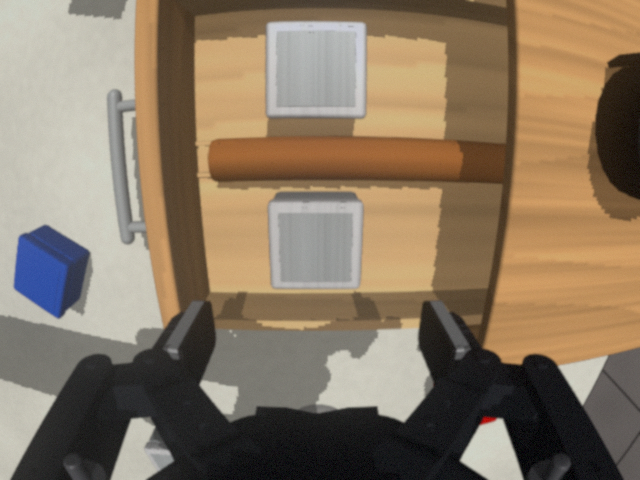

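```bash
python3 - <<'E'
from h import *;import pickle
s=pickle.load(open("pics/w4.pkl","rb"));T=tcpT(s)
for p in ([(268,201),(363,201),(360,290),(271,290)],[(266,22),(367,22),(366,118),(268,117)]):
    P=sq("wrist",p,1,(0,0),.054,s)
    d=(P.mean(0)-s["tool_pos"][:2]); print("tool shift",d@T[:2,0],d@T[:2,1])
print("pin",plane("wrist",[(209,161),(350,159),(505,163)],.027,s))
print("edge",plane("wrist",[(512,0),(487,350)],.1,s),"panel",plane("wrist",[(158,0),(177,320)],.08,s))
E
```

```text
c [ 0.5789 -0.0356] sides [0.0585 0.0607 0.0596 0.0607] ang [5.3 5.8 5.3 4.8] mean 5.29
tool shift -0.00045403829877232706 -0.0008521544966321178
c [0.5694 0.0748] sides [0.0596 0.0592 0.058  0.0586] ang [5.4 4.9 4.8 6.4] mean 5.36
tool shift 0.11044534129578246 -6.221144206055178e-05
pin [[0.50089006 0.01055174 0.027     ]
 [0.5970914  0.01958737 0.027     ]
 [0.71226626 0.03209705 0.027     ]]
edge [[ 0.66590887  0.12378144  0.1       ]
 [ 0.6910128  -0.07818686  0.1       ]] panel [[ 0.47783896  0.1091193   0.08      ]
 [ 0.49372698 -0.08459147  0.08      ]]
```

Call:
step_arm --rows '[{"claw": -1,"x": 0,"y": 0,"z": 0.2,"wx": 0,"wy": 0,"wz": 0},{"claw": -1,"x": 0,"y": 0,"z": 0.4,"wx": 0,"wy": 0,"wz": 0},{"claw": -1,"x": 0,"y": 0,"z": 0.6,"wx": 0,"wy": 0,"wz": 0},{"claw": -1,"x": 0,"y": 0,"z": 0.8,"wx": 0,"wy": 0,"wz": 0},{"claw": -1,"x": 0,"y": 0,"z": 0.9,"wx": 0,"wy": 0,"wz": 0},{"claw": -1,"x": 0,"y": 0,"z": 1,"wx": 0,"wy": 0,"wz": 0},{"claw": -1,"x": 0,"y": 0,"z": 1,"wx": 0,"wy": 0,"wz": 0},{"claw": -1,"x": 0,"y": 0,"z": 1,"wx": 0,"wy": 0,"wz": 0}]'

```text
time: 6.35
tool_pos: [0.5798, -0.0345, 0.032]
tool_rot: [0.001, 0.673, 0.74, 0.0]
contact_force: [0.7, -0.5, 0.3]
gripper_width: 0.997
```

Call:
step_arm --rows '[{"claw": -1,"x": 0,"y": 0,"z": 0.05,"wx": 0,"wy": 0,"wz": 0},{"claw": -1,"x": 0,"y": 0,"z": 0.09,"wx": 0,"wy": 0,"wz": 0},{"claw": -0.7,"x": 0,"y": 0,"z": 0.09,"wx": 0,"wy": 0,"wz": 0},{"claw": -0.4,"x": 0,"y": 0,"z": 0.09,"wx": 0,"wy": 0,"wz": 0},{"claw": 0,"x": 0,"y": 0,"z": 0.09,"wx": 0,"wy": 0,"wz": 0},{"claw": 1,"x": 0,"y": 0,"z": 0.09,"wx": 0,"wy": 0,"wz": 0},{"claw": 1,"x": 0,"y": 0,"z": 0.09,"wx": 0,"wy": 0,"wz": 0},{"claw": 1,"x": 0,"y": 0,"z": 0.09,"wx": 0,"wy": 0,"wz": 0}]'

```text
time: 7.35
tool_pos: [0.5795, -0.0345, 0.0226]
tool_rot: [0.0, 0.673, 0.74, 0.0]
contact_force: [-0.0, 0.1, 2.3]
gripper_width: 0.689
```

```bash
python3 look.py w5
```

```text
7.35 [ 0.5795 -0.0345  0.0226] psi 95.39 z [ 6.e-04 -1.e-04 -1.e+00] [-0.    0.09  2.33] 0.6885881620938986
```

View pics/w5.png

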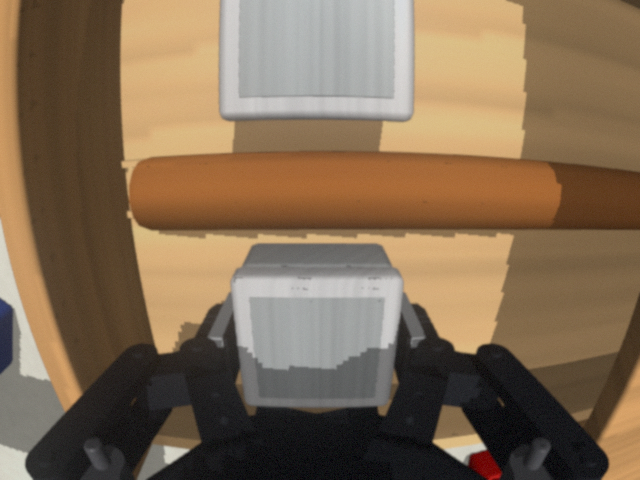

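Call:
step_arm --rows '[{"claw": 1,"x": 0,"y": 0,"z": -0.1,"wx": 0,"wy": 0,"wz": 0},{"claw": 1,"x": 0,"y": 0,"z": -0.3,"wx": 0,"wy": 0,"wz": 0},{"claw": 1,"x": 0,"y": 0,"z": -0.5,"wx": 0,"wy": 0,"wz": 0},{"claw": 1,"x": 0,"y": 0,"z": -0.7,"wx": 0,"wy": 0,"wz": 0},{"claw": 1,"x": -0.1,"y": -0.05,"z": -0.9,"wx": 0,"wy": 0,"wz": 0},{"claw": 1,"x": -0.3,"y": -0.15,"z": -1,"wx": 0,"wy": 0,"wz": 0},{"claw": 1,"x": -0.5,"y": -0.25,"z": -1,"wx": 0,"wy": 0,"wz": 0},{"claw": 1,"x": -0.6,"y": -0.35,"z": -1,"wx": 0,"wy": 0,"wz": 0}]'

```text
time: 8.4
tool_pos: [0.5496, -0.0988, 0.1233]
tool_rot: [0.0, 0.674, 0.739, 0.0]
contact_force: [0.1, -0.2, -2.7]
gripper_width: 0.688
```

Call:
step_arm --rows '[{"claw": 1,"x": -0.15,"y": -0.08,"z": 0,"wx": 0,"wy": 0,"wz": 0},{"claw": 1,"x": -0.3,"y": -0.2,"z": 0,"wx": 0,"wy": 0,"wz": -0.01},{"claw": 1,"x": -0.45,"y": -0.25,"z": 0,"wx": 0,"wy": 0,"wz": -0.02},{"claw": 1,"x": -0.6,"y": -0.3,"z": 0,"wx": 0,"wy": 0,"wz": -0.03},{"claw": 1,"x": -0.75,"y": -0.4,"z": 0,"wx": 0,"wy": 0,"wz": -0.05},{"claw": 1,"x": -0.9,"y": -0.5,"z": 0,"wx": 0,"wy": 0,"wz": -0.07},{"claw": 1,"x": -0.97,"y": -0.55,"z": 0,"wx": 0,"wy": 0,"wz": -0.072},{"claw": 1,"x": -1,"y": -0.55,"z": 0,"wx": 0,"wy": 0,"wz": -0.072}]'

```text
time: 9.4
tool_pos: [0.5043, -0.2024, 0.1222]
tool_rot: [-0.0, 0.619, 0.786, 0.0]
contact_force: [0.8, 0.4, -1.2]
gripper_width: 0.691
```

```bash
python3 look.py w6
```

```text
9.4 [ 0.5043 -0.2024  0.1222] psi 103.57 z [-1.e-04  3.e-04 -1.e+00] [ 0.75  0.39 -1.24] 0.6909240374368874
```

View pics/w6.png

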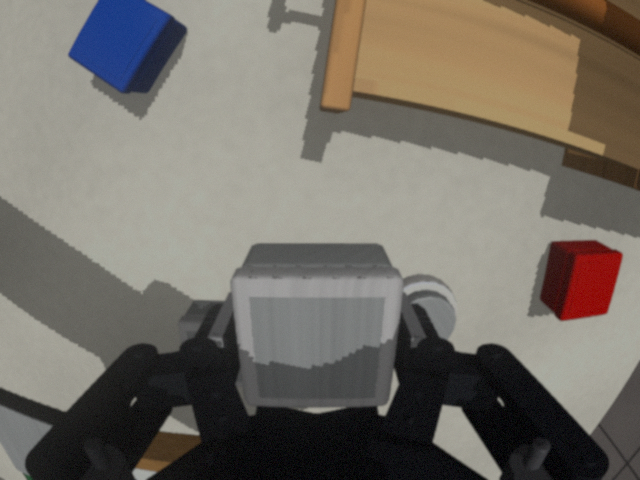

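Call:
step_arm --rows '[{"claw": 1,"x": -0.15,"y": -0.12,"z": 0,"wx": 0,"wy": 0,"wz": 0},{"claw": 1,"x": -0.3,"y": -0.25,"z": 0,"wx": 0,"wy": 0,"wz": 0},{"claw": 1,"x": -0.5,"y": -0.42,"z": 0,"wx": 0,"wy": 0,"wz": 0},{"claw": 1,"x": -0.7,"y": -0.59,"z": 0,"wx": 0,"wy": 0,"wz": 0},{"claw": 1,"x": -0.8,"y": -0.67,"z": 0,"wx": 0,"wy": 0,"wz": 0},{"claw": 1,"x": -0.877,"y": -0.737,"z": 0.1,"wx": 0,"wy": 0,"wz": 0},{"claw": 1,"x": -0.877,"y": -0.737,"z": 0.2,"wx": 0,"wy": 0,"wz": 0},{"claw": 1,"x": -0.877,"y": -0.737,"z": 0.2,"wx": 0,"wy": 0,"wz": 0}]'

```text
time: 10.45
tool_pos: [0.4529, -0.3035, 0.1003]
tool_rot: [-0.002, 0.618, 0.786, 0.0]
contact_force: [0.1, -0.2, -2.2]
gripper_width: 0.692
```

```bash
python3 look.py w7; python3 - <<'E'
from h import *
a=cv2.cvtColor(grab_frame("side"),cv2.COLOR_RGB2BGR);cv2.imwrite("pics/s7.png",a);crop(a,240,230,120,130,5,"pics/s7c.png")
E
```

```text
10.45 [ 0.4529 -0.3035  0.1003] psi 103.66 z [-0.0026  0.0027 -1.    ] [ 0.1  -0.16 -2.18] 0.6923285258654132
```

View pics/s7c.png

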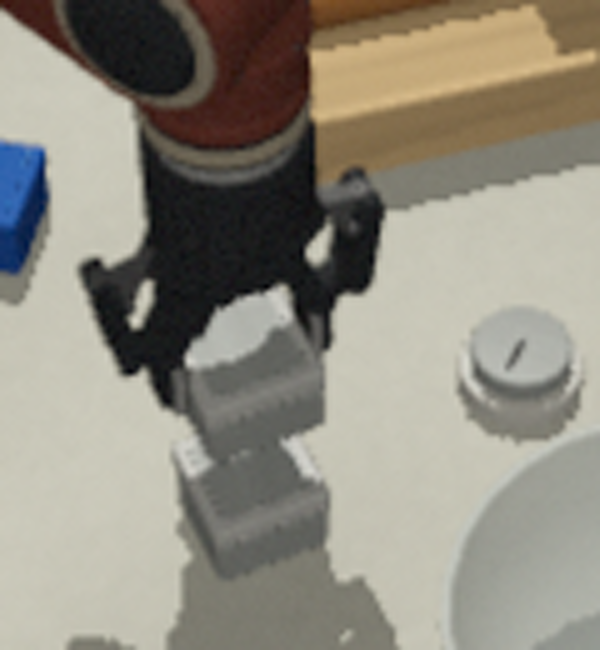

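Call:
step_arm --rows '[{"claw": 1,"x": -0.01,"y": 0,"z": 0.1,"wx": 0,"wy": 0,"wz": 0},{"claw": 1,"x": -0.01,"y": 0,"z": 0.2,"wx": 0,"wy": 0,"wz": 0},{"claw": 1,"x": -0.01,"y": 0,"z": 0.3,"wx": 0,"wy": 0,"wz": 0},{"claw": 1,"x": -0.01,"y": 0,"z": 0.37,"wx": 0,"wy": 0,"wz": 0},{"claw": 1,"x": -0.01,"y": 0,"z": 0.42,"wx": 0,"wy": 0,"wz": 0},{"claw": 1,"x": -0.01,"y": 0,"z": 0.45,"wx": 0,"wy": 0,"wz": 0},{"claw": 1,"x": -0.01,"y": 0,"z": 0.46,"wx": 0,"wy": 0,"wz": 0},{"claw": 1,"x": -0.01,"y": 0,"z": 0.46,"wx": 0,"wy": 0,"wz": 0}]'

```text
time: 11.55
tool_pos: [0.454, -0.3058, 0.0565]
tool_rot: [0.0, 0.618, 0.786, -0.0]
contact_force: [-0.2, 0.5, -1.9]
gripper_width: 0.691
```

```bash
python3 look.py w8; python3 - <<'E'
from h import *
a=cv2.cvtColor(grab_frame("side"),cv2.COLOR_RGB2BGR);cv2.imwrite("pics/s8.png",a);b=cv2.cvtColor(grab_frame("scene"),cv2.COLOR_RGB2BGR);cv2.imwrite("pics/c8.png",b)
cv2.imwrite("pics/s8c.png",np.hstack([cv2.resize(a[270:350,250:330],(400,400),interpolation=2),cv2.resize(b[230:310,180:260],(400,400),interpolation=2)]))
E
```

```text
11.55 [ 0.454  -0.3058  0.0565] psi 103.64 z [ 3.e-04 -3.e-04 -1.e+00] [-0.18  0.49 -1.92] 0.6909874531322254
```

View pics/s8c.png

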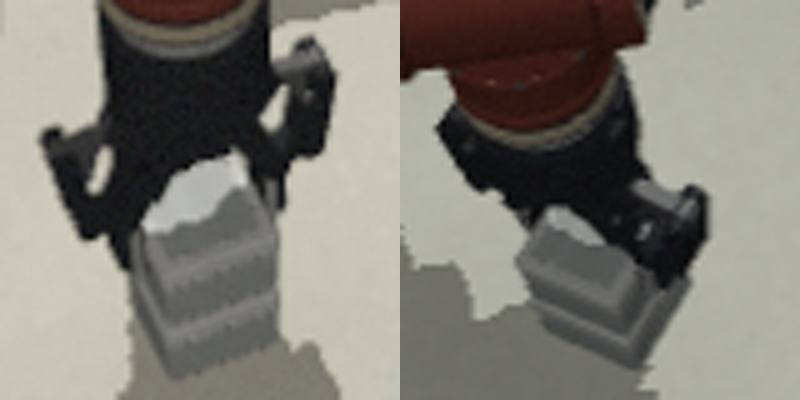

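Call:
step_arm --rows '[{"claw": 1,"x": 0,"y": 0,"z": 0.02,"wx": 0,"wy": 0,"wz": 0},{"claw": 1,"x": 0,"y": 0,"z": 0.035,"wx": 0,"wy": 0,"wz": 0},{"claw": 1,"x": 0,"y": 0,"z": 0.04,"wx": 0,"wy": 0,"wz": 0},{"claw": 1,"x": 0,"y": 0,"z": 0.04,"wx": 0,"wy": 0,"wz": 0},{"claw": -0.5,"x": 0,"y": 0,"z": 0.04,"wx": 0,"wy": 0,"wz": 0},{"claw": -0.8,"x": 0,"y": 0,"z": 0.04,"wx": 0,"wy": 0,"wz": 0},{"claw": -1,"x": 0,"y": 0,"z": 0.04,"wx": 0,"wy": 0,"wz": 0},{"claw": -1,"x": 0,"y": 0,"z": 0.04,"wx": 0,"wy": 0,"wz": 0}]'

```text
time: 12.7
tool_pos: [0.4539, -0.3057, 0.0523]
tool_rot: [0.0, 0.618, 0.786, -0.0]
contact_force: [0.8, 0.1, 0.2]
gripper_width: 1.001
```

Call:
step_arm --rows '[{"claw": -1,"x": 0,"y": 0,"z": -0.1,"wx": 0,"wy": 0,"wz": 0},{"claw": -1,"x": 0,"y": 0,"z": -0.3,"wx": 0,"wy": 0,"wz": 0},{"claw": -1,"x": 0,"y": 0,"z": -0.5,"wx": 0,"wy": 0,"wz": 0},{"claw": -1,"x": 0,"y": 0,"z": -0.7,"wx": 0,"wy": 0,"wz": 0},{"claw": -1,"x": 0,"y": 0,"z": -0.9,"wx": 0,"wy": 0,"wz": 0},{"claw": -1,"x": 0,"y": 0.1,"z": -1,"wx": 0,"wy": 0,"wz": 0},{"claw": -1,"x": 0,"y": 0.25,"z": -1,"wx": 0,"wy": 0,"wz": 0},{"claw": -1,"x": 0,"y": 0.4,"z": -1,"wx": 0,"wy": 0,"wz": 0}]'

```text
time: 13.7
tool_pos: [0.4936, -0.2956, 0.1514]
tool_rot: [-0.001, 0.618, 0.786, 0.0]
contact_force: [0.2, 0.6, -1.1]
gripper_width: 1.002
```

```bash
python3 look.py w9
```

```text
13.7 [ 0.4936 -0.2956  0.1514] psi 103.66 z [-0.0011  0.001  -1.    ] [ 0.16  0.58 -1.11] 1.0016547132060276
```

View pics/w9.png

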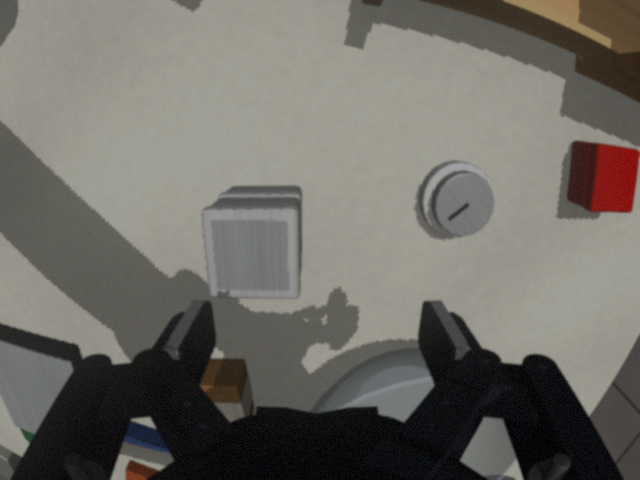

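Stacked well: the top face spans about (203–302, 207–298). I'll measure it against the base.

```bash
python3 - <<'E'
from h import *
im=cv2.imread("pics/w9.png"); crop(im,190,175,125,135,5,"pics/w9c.png")
E
```

```text
(no output)
```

View pics/w9c.png

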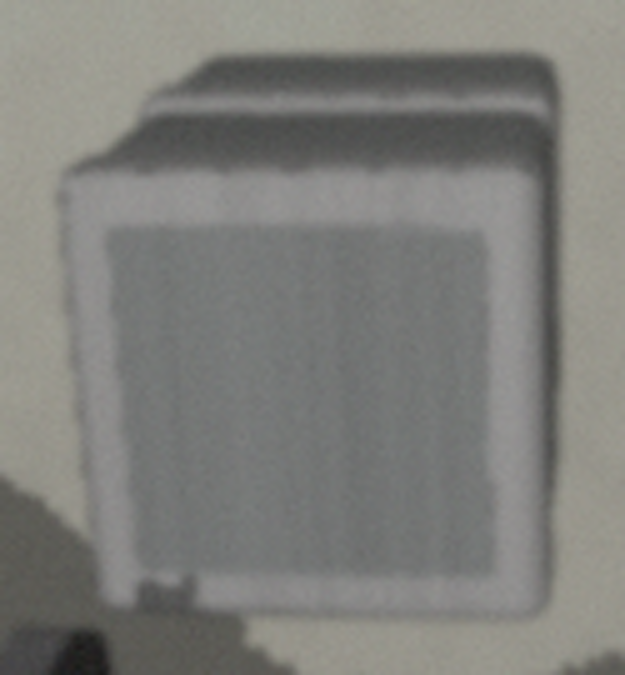

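```bash
python3 - <<'E'
from h import *;import pickle
s=pickle.load(open("pics/w9.pkl","rb"))
P=sq("wrist",[(62,172),(540,172),(550,612),(100,612)],5,(190,175),.084,s);print(P)
B=plane("wrist",np.array([(145,100),(550,92)])/5+(190,175),.042,s);print(B)
x=tcpT(s)[:2,0]; print("front edge along x: top",P[:2]@x,"base",B[:,:2]@x)
E
```

```text
c [ 0.4547 -0.3066] sides [0.0581 0.0576 0.0595 0.0593] ang [13.2 14.  14.9 12.6] mean 13.67
[[ 0.41972857 -0.28476796]
 [ 0.47628456 -0.2715123 ]
 [ 0.49018053 -0.32739026]
 [ 0.43270155 -0.34266339]]
[[ 0.41932191 -0.28475841  0.042     ]
 [ 0.47539842 -0.27061567  0.042     ]]
front edge along x: top [-0.375813   -0.37628465] base [-0.37570771 -0.37520416]
```

Call:
step_arm --rows '[{"claw": -1,"x": 0.2,"y": 0.1,"z": 0,"wx": 0,"wy": 0,"wz": 0},{"claw": -1,"x": 0.4,"y": 0.2,"z": 0,"wx": 0,"wy": 0,"wz": 0},{"claw": -1,"x": 0.6,"y": 0.3,"z": 0,"wx": 0,"wy": 0,"wz": 0},{"claw": -1,"x": 0.8,"y": 0.4,"z": 0,"wx": 0,"wy": 0,"wz": 0},{"claw": -1,"x": 1,"y": 0.47,"z": 0,"wx": 0,"wy": 0,"wz": 0},{"claw": -1,"x": 1,"y": 0.47,"z": 0,"wx": 0,"wy": 0,"wz": 0},{"claw": -1,"x": 1,"y": 0.47,"z": 0,"wx": 0,"wy": 0,"wz": 0},{"claw": -1,"x": 1,"y": 0.47,"z": 0,"wx": 0,"wy": 0,"wz": 0}]'

```text
time: 14.75
tool_pos: [0.5148, -0.1886, 0.1523]
tool_rot: [0.0, 0.618, 0.786, -0.0]
contact_force: [-0.9, -0.4, 0.3]
gripper_width: 1.003
```

Call:
step_arm --rows '[{"claw": -1,"x": 0.2,"y": 0.1,"z": 0,"wx": 0,"wy": 0,"wz": 0},{"claw": -1,"x": 0.4,"y": 0.2,"z": 0,"wx": 0,"wy": 0,"wz": 0},{"claw": -1,"x": 0.6,"y": 0.3,"z": 0,"wx": 0,"wy": 0,"wz": 0},{"claw": -1,"x": 0.8,"y": 0.4,"z": 0,"wx": 0,"wy": 0,"wz": 0},{"claw": -1,"x": 1,"y": 0.47,"z": 0,"wx": 0,"wy": 0,"wz": 0},{"claw": -1,"x": 1,"y": 0.47,"z": 0,"wx": 0,"wy": 0,"wz": 0},{"claw": -1,"x": 1,"y": 0.47,"z": 0,"wx": 0,"wy": 0,"wz": 0},{"claw": -1,"x": 1,"y": 0.47,"z": 0,"wx": 0,"wy": 0,"wz": 0}]'

```text
time: 15.75
tool_pos: [0.5369, -0.0806, 0.1523]
tool_rot: [0.0, 0.619, 0.786, -0.0]
contact_force: [0.3, 0.3, 0.1]
gripper_width: 1.002
```

Call:
step_arm --rows '[{"claw": -1,"x": 0.2,"y": 0.1,"z": 0,"wx": 0,"wy": 0,"wz": 0.02},{"claw": -1,"x": 0.4,"y": 0.2,"z": 0,"wx": 0,"wy": 0,"wz": 0.04},{"claw": -1,"x": 0.6,"y": 0.3,"z": 0,"wx": 0,"wy": 0,"wz": 0.06},{"claw": -1,"x": 0.8,"y": 0.4,"z": 0,"wx": 0,"wy": 0,"wz": 0.072},{"claw": -1,"x": 1,"y": 0.47,"z": 0,"wx": 0,"wy": 0,"wz": 0.072},{"claw": -1,"x": 1,"y": 0.47,"z": 0,"wx": 0,"wy": 0,"wz": 0.072},{"claw": -1,"x": 1,"y": 0.47,"z": 0,"wx": 0,"wy": 0,"wz": 0.072},{"claw": -1,"x": 1,"y": 0.47,"z": 0,"wx": 0,"wy": 0,"wz": 0.072}]'

```text
time: 16.75
tool_pos: [0.559, 0.0276, 0.1523]
tool_rot: [0.0, 0.674, 0.739, -0.0]
contact_force: [0.2, -0.0, -0.8]
gripper_width: 0.996
```

```bash
python3 look.py w10
```

```text
16.75 [0.559  0.0276 0.1523] psi 95.32 z [-1.e-04 -2.e-04 -1.e+00] [ 0.15 -0.01 -0.79] 0.9956248048423864
```

View pics/w10.png

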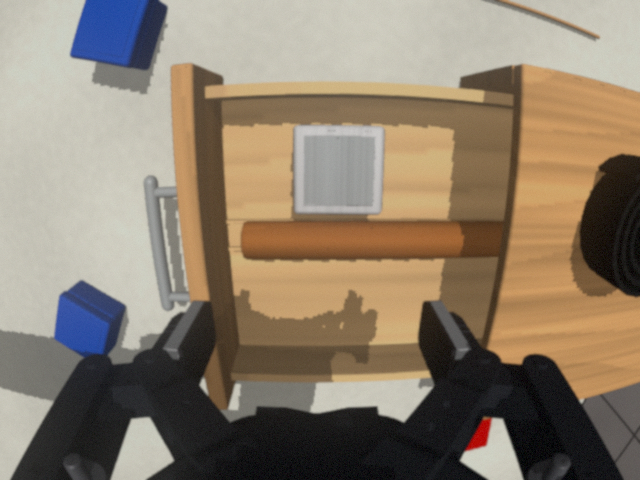

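```bash
python3 - <<'E'
from h import *;import pickle
s=pickle.load(open("pics/w10.pkl","rb"));T=tcpT(s)
P=sq("wrist",[(293.5,125),(384,125.5),(382.5,214),(294,213.5)],1,(0,0),.054,s)
d=(P.mean(0)-s["tool_pos"][:2]); print("tool shift",d@T[:2,0],d@T[:2,1])
E
```

```text
c [0.5689 0.0751] sides [0.0586 0.0597 0.06   0.0591] ang [5.7 6.4 5.1 5. ] mean 5.53
tool shift 0.0463998363928101 0.014290423057803602
```

Call:
step_arm --rows '[{"claw": -1,"x": 0.15,"y": 0.05,"z": 0.1,"wx": 0,"wy": 0,"wz": 0},{"claw": -1,"x": 0.3,"y": 0.1,"z": 0.2,"wx": 0,"wy": 0,"wz": 0},{"claw": -1,"x": 0.46,"y": 0.145,"z": 0.35,"wx": 0,"wy": 0,"wz": 0},{"claw": -1,"x": 0.46,"y": 0.145,"z": 0.55,"wx": 0,"wy": 0,"wz": 0},{"claw": -1,"x": 0.46,"y": 0.145,"z": 0.75,"wx": 0,"wy": 0,"wz": 0},{"claw": -1,"x": 0.46,"y": 0.145,"z": 0.95,"wx": 0,"wy": 0,"wz": 0},{"claw": -1,"x": 0.46,"y": 0.145,"z": 1,"wx": 0,"wy": 0,"wz": 0},{"claw": -1,"x": 0.46,"y": 0.145,"z": 1,"wx": 0,"wy": 0,"wz": 0}]'

```text
time: 17.8
tool_pos: [0.5691, 0.0754, 0.0519]
tool_rot: [-0.0, 0.673, 0.739, -0.0]
contact_force: [0.5, -0.3, 1.2]
gripper_width: 0.998
```

Call:
step_arm --rows '[{"claw": -1,"x": 0,"y": 0,"z": 0.15,"wx": 0,"wy": 0,"wz": 0},{"claw": -1,"x": 0,"y": 0,"z": 0.25,"wx": 0,"wy": 0,"wz": 0},{"claw": -1,"x": 0,"y": 0,"z": 0.29,"wx": 0,"wy": 0,"wz": 0},{"claw": -0.7,"x": 0,"y": 0,"z": 0.29,"wx": 0,"wy": 0,"wz": 0},{"claw": -0.4,"x": 0,"y": 0,"z": 0.29,"wx": 0,"wy": 0,"wz": 0},{"claw": 0,"x": 0,"y": 0,"z": 0.29,"wx": 0,"wy": 0,"wz": 0},{"claw": 1,"x": 0,"y": 0,"z": 0.29,"wx": 0,"wy": 0,"wz": 0},{"claw": 1,"x": 0,"y": 0,"z": 0.29,"wx": 0,"wy": 0,"wz": 0}]'

```text
time: 18.8
tool_pos: [0.5698, 0.0757, 0.024]
tool_rot: [0.0, 0.673, 0.74, 0.0]
contact_force: [-0.3, -0.2, 3.8]
gripper_width: 0.692
```

```bash
python3 look.py w11
```

```text
18.8 [0.5698 0.0757 0.024 ] psi 95.39 z [ 0.0012  0.     -1.    ] [-0.33 -0.19  3.78] 0.6916614574204241
```

View pics/w11.png

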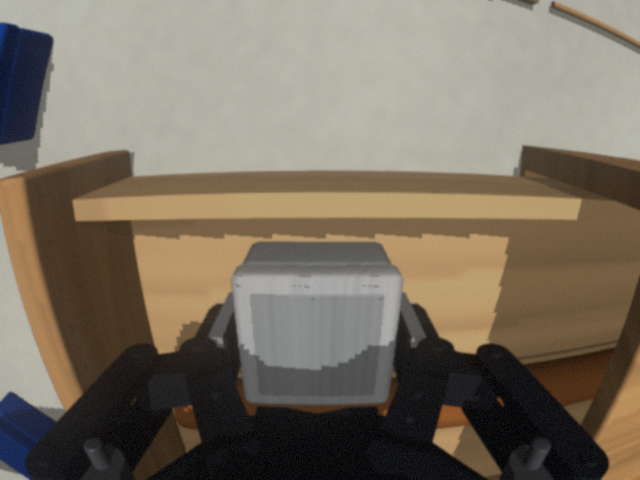

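Call:
step_arm --rows '[{"claw": 1,"x": 0,"y": 0,"z": -0.1,"wx": 0,"wy": 0,"wz": 0},{"claw": 1,"x": 0,"y": 0,"z": -0.35,"wx": 0,"wy": 0,"wz": 0},{"claw": 1,"x": 0,"y": 0,"z": -0.6,"wx": 0,"wy": 0,"wz": 0},{"claw": 1,"x": -0.1,"y": -0.05,"z": -0.8,"wx": 0,"wy": 0,"wz": 0},{"claw": 1,"x": -0.25,"y": -0.1,"z": -1,"wx": 0,"wy": 0,"wz": 0},{"claw": 1,"x": -0.45,"y": -0.2,"z": -1,"wx": 0,"wy": 0,"wz": 0},{"claw": 1,"x": -0.65,"y": -0.27,"z": -1,"wx": 0,"wy": 0,"wz": 0},{"claw": 1,"x": -0.85,"y": -0.35,"z": -1,"wx": 0,"wy": 0,"wz": 0}]'

```text
time: 19.85
tool_pos: [0.5415, -0.0139, 0.1235]
tool_rot: [-0.0, 0.673, 0.739, -0.0]
contact_force: [0.5, -0.6, -0.6]
gripper_width: 0.692
```

Call:
step_arm --rows '[{"claw": 1,"x": -0.15,"y": -0.06,"z": -0.05,"wx": 0,"wy": 0,"wz": 0},{"claw": 1,"x": -0.3,"y": -0.12,"z": -0.1,"wx": 0,"wy": 0,"wz": 0},{"claw": 1,"x": -0.45,"y": -0.18,"z": -0.1,"wx": 0,"wy": 0,"wz": 0},{"claw": 1,"x": -0.6,"y": -0.24,"z": -0.1,"wx": 0,"wy": 0,"wz": 0},{"claw": 1,"x": -0.75,"y": -0.3,"z": -0.1,"wx": 0,"wy": 0,"wz": 0},{"claw": 1,"x": -0.87,"y": -0.36,"z": -0.1,"wx": 0,"wy": 0,"wz": 0},{"claw": 1,"x": -1,"y": -0.42,"z": -0.1,"wx": 0,"wy": 0,"wz": 0},{"claw": 1,"x": -1,"y": -0.42,"z": -0.1,"wx": 0,"wy": 0,"wz": 0}]'

```text
time: 20.85
tool_pos: [0.5096, -0.1166, 0.1333]
tool_rot: [-0.0, 0.674, 0.739, 0.0]
contact_force: [0.3, 0.2, -1.6]
gripper_width: 0.691
```

Call:
step_arm --rows '[{"claw": 1,"x": -0.15,"y": -0.06,"z": 0,"wx": 0,"wy": 0,"wz": -0.01},{"claw": 1,"x": -0.3,"y": -0.12,"z": 0,"wx": 0,"wy": 0,"wz": -0.02},{"claw": 1,"x": -0.45,"y": -0.18,"z": 0,"wx": 0,"wy": 0,"wz": -0.035},{"claw": 1,"x": -0.6,"y": -0.24,"z": 0,"wx": 0,"wy": 0,"wz": -0.05},{"claw": 1,"x": -0.75,"y": -0.3,"z": 0,"wx": 0,"wy": 0,"wz": -0.06},{"claw": 1,"x": -0.87,"y": -0.36,"z": 0,"wx": 0,"wy": 0,"wz": -0.072},{"claw": 1,"x": -0.95,"y": -0.42,"z": 0,"wx": 0,"wy": 0,"wz": -0.072},{"claw": 1,"x": -1,"y": -0.42,"z": 0,"wx": 0,"wy": 0,"wz": -0.072}]'

```text
time: 21.85
tool_pos: [0.4773, -0.2194, 0.1332]
tool_rot: [-0.0, 0.618, 0.786, 0.0]
contact_force: [-0.2, 0.3, -2.5]
gripper_width: 0.693
```

```bash
python3 - <<'E'
from h import *
s=state();T=tcpT(s);print(s["tool_pos"],np.degrees(np.arctan2(T[1,0],T[0,0])),s["gripper_width"])
d=np.array([.4542,-.3063])+.0005*T[:2,0]-s["tool_pos"][:2];print(d@T[:2,0],d@T[:2,1])
E
```

```text
[ 0.47730596 -0.21935049  0.13324824] 103.60577163917182 0.6930866898240602
-0.07857402472752785 -0.04291154356284443
```

Call:
step_arm --rows '[{"claw": 1,"x": -0.15,"y": -0.08,"z": 0,"wx": 0,"wy": 0,"wz": 0},{"claw": 1,"x": -0.3,"y": -0.16,"z": 0,"wx": 0,"wy": 0,"wz": 0},{"claw": 1,"x": -0.5,"y": -0.27,"z": 0,"wx": 0,"wy": 0,"wz": 0},{"claw": 1,"x": -0.65,"y": -0.35,"z": 0,"wx": 0,"wy": 0,"wz": 0},{"claw": 1,"x": -0.74,"y": -0.4,"z": 0.03,"wx": 0,"wy": 0,"wz": 0},{"claw": 1,"x": -0.785,"y": -0.43,"z": 0.1,"wx": 0,"wy": 0,"wz": 0},{"claw": 1,"x": -0.785,"y": -0.43,"z": 0.18,"wx": 0,"wy": 0,"wz": 0},{"claw": 1,"x": -0.785,"y": -0.43,"z": 0.2,"wx": 0,"wy": 0,"wz": 0}]'

```text
time: 22.85
tool_pos: [0.4537, -0.3047, 0.1119]
tool_rot: [-0.001, 0.618, 0.786, 0.0]
contact_force: [0.2, 0.2, -1.1]
gripper_width: 0.693
```

```bash
python3 - <<'E'
from h import *
s=state();T=tcpT(s);print(s["tool_pos"],np.degrees(np.arctan2(T[1,0],T[0,0])),s["contact_force"])
d=np.array([.4542,-.3063])+.0005*T[:2,0]-s["tool_pos"][:2];print(d@T[:2,0],d@T[:2,1])
a=cv2.cvtColor(grab_frame("side"),cv2.COLOR_RGB2BGR);b=cv2.cvtColor(grab_frame("scene"),cv2.COLOR_RGB2BGR)
cv2.imwrite("pics/s12c.png",np.hstack([cv2.resize(a[250:350,240:340],(400,400),interpolation=2),cv2.resize(b[220:310,175:265],(400,400),interpolation=2)]))
E
```

```text
[ 0.45368149 -0.30470528  0.1118712 ] 103.66760168261996 [ 0.21950531  0.19672771 -1.13937649]
-0.0011720760914025606 0.00012701315134633101
```

View pics/s12c.png

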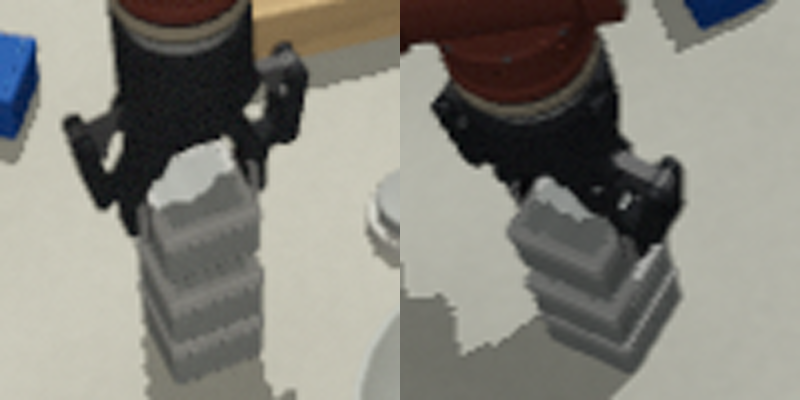

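Call:
step_arm --rows '[{"claw": 1,"x": 0,"y": 0,"z": 0.05,"wx": 0,"wy": 0,"wz": 0},{"claw": 1,"x": 0,"y": 0,"z": 0.09,"wx": 0,"wy": 0,"wz": 0},{"claw": 1,"x": 0,"y": 0,"z": 0.12,"wx": 0,"wy": 0,"wz": 0},{"claw": 1,"x": 0,"y": 0,"z": 0.14,"wx": 0,"wy": 0,"wz": 0},{"claw": 1,"x": 0,"y": 0,"z": 0.145,"wx": 0,"wy": 0,"wz": 0},{"claw": 1,"x": 0,"y": 0,"z": 0.145,"wx": 0,"wy": 0,"wz": 0},{"claw": 1,"x": 0,"y": 0,"z": 0.145,"wx": 0,"wy": 0,"wz": 0},{"claw": 1,"x": 0,"y": 0,"z": 0.145,"wx": 0,"wy": 0,"wz": 0}]'

```text
time: 23.95
tool_pos: [0.4542, -0.3058, 0.099]
tool_rot: [0.0, 0.618, 0.786, -0.0]
contact_force: [0.3, 0.0, -2.2]
gripper_width: 0.695
```

Call:
step_arm --rows '[{"claw": 1,"x": 0,"y": 0,"z": 0.015,"wx": 0,"wy": 0,"wz": 0},{"claw": 1,"x": 0,"y": 0,"z": 0.027,"wx": 0,"wy": 0,"wz": 0},{"claw": 1,"x": 0,"y": 0,"z": 0.03,"wx": 0,"wy": 0,"wz": 0},{"claw": 1,"x": 0,"y": 0,"z": 0.03,"wx": 0,"wy": 0,"wz": 0},{"claw": -0.5,"x": 0,"y": 0,"z": 0.03,"wx": 0,"wy": 0,"wz": 0},{"claw": -0.8,"x": 0,"y": 0,"z": 0.03,"wx": 0,"wy": 0,"wz": 0},{"claw": -1,"x": 0,"y": 0,"z": 0.03,"wx": 0,"wy": 0,"wz": 0},{"claw": -1,"x": 0,"y": 0,"z": 0.03,"wx": 0,"wy": 0,"wz": 0}]'

```text
time: 24.95
tool_pos: [0.4542, -0.3057, 0.0958]
tool_rot: [0.0, 0.618, 0.786, 0.0]
contact_force: [1.0, -0.2, -0.6]
gripper_width: 1.004
```

Call:
step_arm --rows '[{"claw": -1,"x": 0,"y": 0,"z": -0.1,"wx": 0,"wy": 0,"wz": 0},{"claw": -1,"x": 0,"y": 0,"z": -0.3,"wx": 0,"wy": 0,"wz": 0},{"claw": -1,"x": 0,"y": 0,"z": -0.5,"wx": 0,"wy": 0,"wz": 0},{"claw": -1,"x": 0,"y": 0,"z": -0.7,"wx": 0,"wy": 0,"wz": 0},{"claw": -1,"x": 0,"y": 0,"z": -0.9,"wx": 0,"wy": 0,"wz": 0},{"claw": -1,"x": 0,"y": 0.1,"z": -1,"wx": 0,"wy": 0,"wz": 0},{"claw": -1,"x": 0,"y": 0.25,"z": -1,"wx": 0,"wy": 0,"wz": 0},{"claw": -1,"x": 0,"y": 0.4,"z": -1,"wx": 0,"wy": 0,"wz": 0}]'

```text
time: 25.95
tool_pos: [0.4939, -0.2956, 0.1948]
tool_rot: [-0.001, 0.618, 0.786, 0.0]
contact_force: [-0.1, 0.5, -0.4]
gripper_width: 1.004
```

```bash
python3 look.py w13
```

```text
25.95 [ 0.4939 -0.2956  0.1948] psi 103.65 z [-0.0011  0.0011 -1.    ] [-0.07  0.47 -0.42] 1.0038579402149808
```

View pics/w13.png

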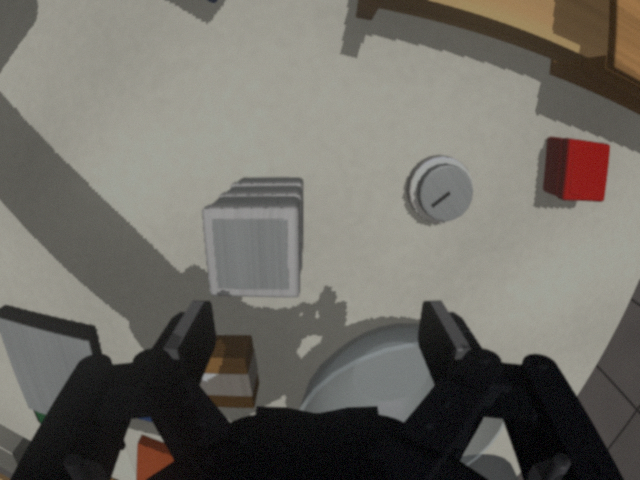

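Call:
step_arm --rows '[{"claw": -1,"x": 0.2,"y": 0.1,"z": 0,"wx": 0,"wy": 0,"wz": 0.05},{"claw": -1,"x": 0.4,"y": 0.2,"z": 0,"wx": 0,"wy": 0,"wz": 0.12},{"claw": -1,"x": 0.6,"y": 0.3,"z": 0,"wx": 0,"wy": 0,"wz": 0.2},{"claw": -1,"x": 0.8,"y": 0.37,"z": 0,"wx": 0,"wy": 0,"wz": 0.28},{"claw": -1,"x": 1,"y": 0.43,"z": 0,"wx": 0,"wy": 0,"wz": 0.35},{"claw": -1,"x": 1,"y": 0.43,"z": 0,"wx": 0,"wy": 0,"wz": 0.4},{"claw": -1,"x": 1,"y": 0.43,"z": 0,"wx": 0,"wy": 0,"wz": 0.4},{"claw": -1,"x": 1,"y": 0.43,"z": 0,"wx": 0,"wy": 0,"wz": 0.4}]'

```text
time: 27.0
tool_pos: [0.5112, -0.1889, 0.1952]
tool_rot: [-0.0, 0.875, 0.484, -0.0]
contact_force: [-0.4, 0.1, -0.5]
gripper_width: 0.996
```

Call:
step_arm --rows '[{"claw": -1,"x": 0.2,"y": -0.1,"z": 0,"wx": 0,"wy": 0,"wz": 0.07},{"claw": -1,"x": 0.4,"y": -0.2,"z": 0,"wx": 0,"wy": 0,"wz": 0.14},{"claw": -1,"x": 0.6,"y": -0.3,"z": 0,"wx": 0,"wy": 0,"wz": 0.22},{"claw": -1,"x": 0.8,"y": -0.35,"z": 0,"wx": 0,"wy": 0,"wz": 0.3},{"claw": -1,"x": 0.96,"y": -0.4,"z": 0,"wx": 0,"wy": 0,"wz": 0.38},{"claw": -1,"x": 0.96,"y": -0.4,"z": 0,"wx": 0,"wy": 0,"wz": 0.45},{"claw": -1,"x": 0.96,"y": -0.4,"z": 0,"wx": 0,"wy": 0,"wz": 0.45},{"claw": -1,"x": 0.96,"y": -0.4,"z": 0,"wx": 0,"wy": 0,"wz": 0.45}]'

```text
time: 28.0
tool_pos: [0.5285, -0.0867, 0.1957]
tool_rot: [-0.0, 0.998, 0.055, -0.0]
contact_force: [-0.1, 0.2, -0.5]
gripper_width: 1.0
```

```bash
python3 look.py w14
```

```text
28.0 [ 0.5285 -0.0867  0.1957] psi 6.34 z [-2.e-04  0.e+00 -1.e+00] [-0.06  0.23 -0.53] 0.9995651673382003
```

View pics/w14.png

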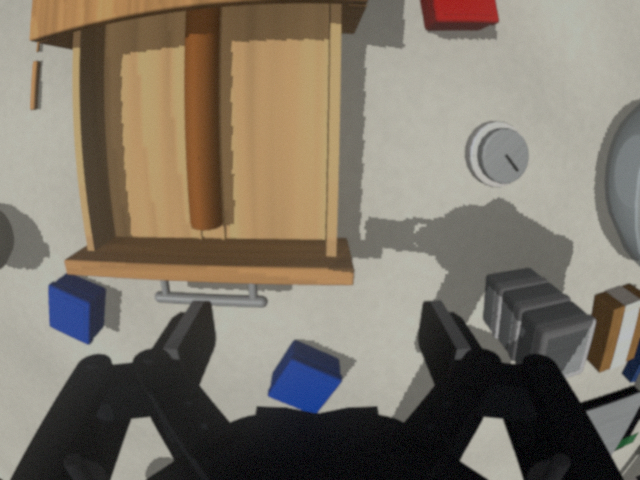

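```bash
python3 - <<'E'
from h import *;import pickle
s=pickle.load(open("pics/w14.pkl","rb"));T=tcpT(s)
im=cv2.imread("pics/w14.png"); hsv=cv2.cvtColor(im,cv2.COLOR_BGR2HSV)
m=((hsv[...,0]<14)&(hsv[...,1]>150)&(hsv[...,2]>40)).astype(np.uint8); m[:, :150]=0;m[:,260:]=0;m[240:]=0
m=cv2.morphologyEx(m,cv2.MORPH_OPEN,np.ones((5,5)))
n,l,st,_=cv2.connectedComponentsWithStats(m); i=1+st[1:,4].argmax();print(st[i])
C=[]
for y in range(max(st[i][1]+5,15),st[i][1]+st[i][3]-12,15):
    xs=np.where(l[y]==i)[0]; a,b=plane("wrist",[(xs[0]-.5,y),(xs[-1]+.5,y)],.027,s); C.append((a+b)/2); print(y,xs[0],xs[-1],C[-1].round(4),np.linalg.norm(a-b).round(4))
C=np.array(C); k=np.polyfit(C[:,0],C[:,1],1); print(np.degrees(np.arctan(k[0])),k)
xf=.546;p=np.array([xf,np.polyval(k,xf)]);d=p-s["tool_pos"][:2];print(p,d@T[:2,0],d@T[:2,1])
yb=st[i][1]+st[i][3]; print("front end",plane("wrist",[(206,yb)],.027,s))
E
```

```text
Traceback (most recent call last):
ValueError: attempt to get argmax of an empty sequence
```

```bash
cat > pin.py <<'E'
from h import *;import pickle
s=pickle.load(open("pics/w14.pkl","rb"));T=tcpT(s)
im=cv2.imread("pics/w14.png"); hsv=cv2.cvtColor(im,cv2.COLOR_BGR2HSV)
print(hsv[150,[170,195,205,215,240]])
m=((hsv[...,0]<25)&(hsv[...,1]>155)&(hsv[...,2]>40)).astype(np.uint8); m[:, :170]=0;m[:,250:]=0;m[240:]=0
m=cv2.morphologyEx(m,cv2.MORPH_OPEN,np.ones((5,5)))
n,l,st,_=cv2.connectedComponentsWithStats(m); i=1+st[1:,4].argmax();print(st[i])
C=[]
for y in range(max(st[i][1]+5,15),st[i][1]+st[i][3]-12,15):
    xs=np.where(l[y]==i)[0]; a,b=plane("wrist",[(xs[0]-.5,y),(xs[-1]+.5,y)],.027,s); C.append((a+b)/2); print(y,xs[0],xs[-1],C[-1].round(4),np.linalg.norm(a-b).round(4))
C=np.array(C); k=np.polyfit(C[:,0],C[:,1],1); print(np.degrees(np.arctan(k[0])),k)
xf=.546;p=np.array([xf,np.polyval(k,xf)]);d=p-s["tool_pos"][:2];print(p,d@T[:2,0],d@T[:2,1])
yb=st[i][1]+st[i][3]; print("front end",plane("wrist",[(206,yb)],.027,s))
E
python3 pin.py
```

```text
[[ 17 112 175]
 [ 13 161 139]
 [ 13 166 112]
 [ 14 144  78]
 [ 17 113 182]]
[ 186   22   27  207 4083]
27 199 208 [0.6795 0.0279 0.027 ] 0.0091
42 186 210 [0.6659 0.0313 0.027 ] 0.0228
57 186 210 [0.6525 0.0297 0.027 ] 0.0228
72 186 207 [0.6391 0.0296 0.027 ] 0.0201
87 186 208 [0.626  0.0278 0.027 ] 0.021
102 186 208 [0.613  0.0266 0.027 ] 0.021
117 186 207 [0.5999 0.026  0.027 ] 0.0202
132 187 205 [0.5869 0.0254 0.027 ] 0.0175
147 187 204 [0.5737 0.025  0.027 ] 0.0167
162 188 204 [0.5606 0.0238 0.027 ] 0.0159
177 189 204 [0.5473 0.0227 0.027 ] 0.015
192 189 206 [0.5339 0.0213 0.027 ] 0.0171
207 191 209 [0.5204 0.0185 0.027 ] 0.0181
3.7655482982829356 [ 0.065816  -0.0136621]
[0.546      0.02227343] 0.0293839097488803 -0.10633310777031431
front end [[0.5004132  0.01224828 0.027     ]]
```

```bash
sed -i 's/<25)&(hsv\[...,1\]>155)/<16)\&(hsv[...,1]>128)/; s/V\[...,2\]>40/&/' pin.py; python3 pin.py
```

```text
[[ 17 112 175]
 [ 13 161 139]
 [ 13 166 112]
 [ 14 144  78]
 [ 17 113 182]]
[ 185    9   35  221 6182]
15 186 219 [0.6908 0.0305 0.027 ] 0.0311
30 186 207 [0.6768 0.034  0.027 ] 0.0202
45 185 216 [0.6633 0.0288 0.027 ] 0.0291
60 185 215 [0.6498 0.0276 0.027 ] 0.0281
75 185 210 [0.6365 0.0284 0.027 ] 0.0237
90 185 217 [0.6235 0.024  0.027 ] 0.0299
105 185 212 [0.6104 0.025  0.027 ] 0.0255
120 185 212 [0.5974 0.024  0.027 ] 0.0256
135 186 212 [0.5844 0.0226 0.027 ] 0.0248
150 187 214 [0.5714 0.0204 0.027 ] 0.0258
165 187 212 [0.5582 0.0205 0.027 ] 0.0242
180 188 213 [0.545 0.019 0.027] 0.0243
195 189 218 [0.5317 0.0157 0.027 ] 0.0282
210 190 218 [0.518  0.0147 0.027 ] 0.0276
5.619968519204714 [ 0.09840274 -0.03549735]
[0.546      0.01823054] 0.028937294975379654 -0.10231496023606479
front end [[0.49946126 0.01222949 0.027     ]]
```

Call:
step_arm --rows '[{"claw": -1,"x": 0.06,"y": -0.2,"z": 0.1,"wx": 0,"wy": 0,"wz": 0},{"claw": -1,"x": 0.12,"y": -0.4,"z": 0.2,"wx": 0,"wy": 0,"wz": 0},{"claw": -1,"x": 0.18,"y": -0.6,"z": 0.35,"wx": 0,"wy": 0,"wz": 0},{"claw": -1,"x": 0.24,"y": -0.8,"z": 0.5,"wx": 0,"wy": 0,"wz": 0},{"claw": -1,"x": 0.29,"y": -1,"z": 0.7,"wx": 0,"wy": 0,"wz": 0},{"claw": -1,"x": 0.29,"y": -1,"z": 0.9,"wx": 0,"wy": 0,"wz": 0},{"claw": -1,"x": 0.29,"y": -1,"z": 0.9,"wx": 0,"wy": 0,"wz": 0},{"claw": -1,"x": 0.29,"y": -1,"z": 0.9,"wx": 0,"wy": 0,"wz": 0}]'

```text
time: 29.05
tool_pos: [0.5469, 0.0154, 0.1063]
tool_rot: [0.0, 0.999, 0.054, 0.0]
contact_force: [0.5, -0.1, 0.4]
gripper_width: 1.0
```

```bash
python3 look.py w15
```

```text
29.05 [0.5469 0.0154 0.1063] psi 6.19 z [ 7.e-04 -3.e-04 -1.e+00] [ 0.54 -0.13  0.38] 1.0003527438230289
```

View pics/w15.png

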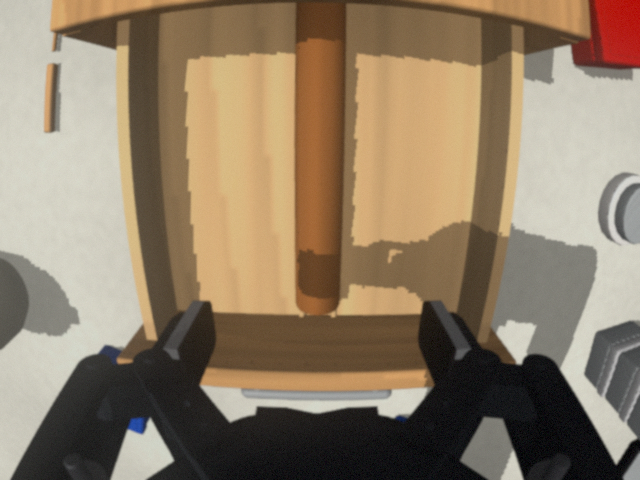

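```bash
python3 - <<'E'
from h import *;import pickle
s=pickle.load(open("pics/w15.pkl","rb"))
print(plane("wrist",[(318,313),(319,200),(321,10)],.027,s),plane("wrist",[(200,386),(430,386)],.08,s),plane("wrist",[(60,25),(320,2),(580,37)],.1,s))
E
```

```text
[[0.49704744 0.01012941 0.027     ]
 [0.57559093 0.01815241 0.027     ]
 [0.69189291 0.02966238 0.027     ]] [[ 0.46482306  0.07999279  0.08      ]
 [ 0.48035749 -0.06095513  0.08      ]] [[ 0.66661469  0.15113867  0.1       ]
 [ 0.67334361  0.02890921  0.1       ]
 [ 0.68802775 -0.09392933  0.1       ]]
```

Call:
step_arm --rows '[{"claw": -1,"x": 0,"y": 0,"z": 0.2,"wx": 0,"wy": 0,"wz": 0},{"claw": -1,"x": 0,"y": 0,"z": 0.4,"wx": 0,"wy": 0,"wz": 0},{"claw": -1,"x": 0,"y": 0,"z": 0.6,"wx": 0,"wy": 0,"wz": 0},{"claw": -1,"x": 0,"y": 0,"z": 0.75,"wx": 0,"wy": 0,"wz": 0},{"claw": -1,"x": 0,"y": 0,"z": 0.85,"wx": 0,"wy": 0,"wz": 0},{"claw": -0.6,"x": 0,"y": 0,"z": 0.89,"wx": 0,"wy": 0,"wz": 0},{"claw": -0.3,"x": 0,"y": 0,"z": 0.89,"wx": 0,"wy": 0,"wz": 0},{"claw": 0,"x": 0,"y": 0,"z": 0.89,"wx": 0,"wy": 0,"wz": 0}]'

```text
time: 30.1
tool_pos: [0.5472, 0.0161, 0.0176]
tool_rot: [0.0, 0.999, 0.054, 0.001]
contact_force: [0.2, 0.4, 0.0]
gripper_width: 0.503
```

```bash
python3 look.py w16
```

```text
30.1 [0.5472 0.0161 0.0176] psi 6.24 z [ 1.5e-03 -2.0e-04 -1.0e+00] [0.15 0.41 0.01] 0.503388414934416
```

View pics/w16.png

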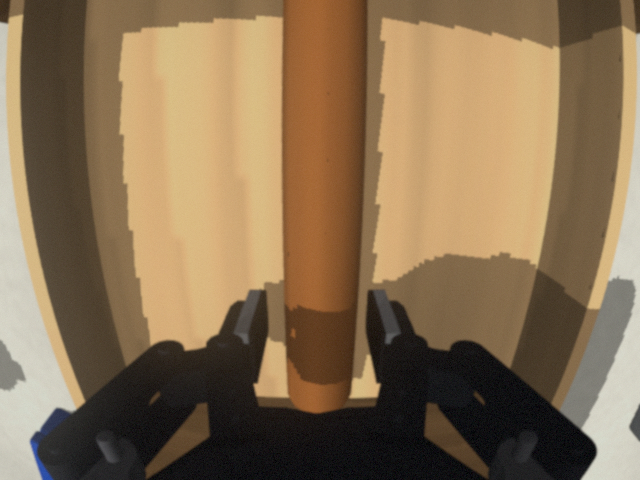

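Call:
step_arm --rows '[{"claw": 0.2,"x": 0,"y": 0,"z": 0.01,"wx": 0,"wy": 0,"wz": 0},{"claw": 0.4,"x": 0,"y": 0,"z": 0.01,"wx": 0,"wy": 0,"wz": 0},{"claw": 0.6,"x": 0,"y": 0,"z": 0.01,"wx": 0,"wy": 0,"wz": 0},{"claw": 1,"x": 0,"y": 0,"z": 0.01,"wx": 0,"wy": 0,"wz": 0},{"claw": 1,"x": 0,"y": 0,"z": 0.01,"wx": 0,"wy": 0,"wz": 0},{"claw": 1,"x": 0,"y": 0,"z": 0,"wx": 0,"wy": 0,"wz": 0},{"claw": 1,"x": 0,"y": 0,"z": 0,"wx": 0,"wy": 0,"wz": 0},{"claw": 1,"x": 0,"y": 0,"z": 0,"wx": 0,"wy": 0,"wz": 0}]'

```text
time: 31.15
tool_pos: [0.5467, 0.0161, 0.0168]
tool_rot: [0.0, 0.999, 0.054, 0.0]
contact_force: [1.8, -2.8, 0.3]
gripper_width: 0.328
```

Call:
step_arm --rows '[{"claw": 1,"x": 0,"y": 0,"z": -0.12,"wx": 0,"wy": -0.0175,"wz": 0},{"claw": 1,"x": 0,"y": 0,"z": -0.21,"wx": 0,"wy": -0.035,"wz": 0},{"claw": 1,"x": 0.005,"y": 0,"z": -0.29,"wx": 0,"wy": -0.052,"wz": 0},{"claw": 1,"x": 0.01,"y": 0,"z": -0.38,"wx": 0,"wy": -0.07,"wz": 0},{"claw": 1,"x": 0.02,"y": 0,"z": -0.47,"wx": 0,"wy": -0.087,"wz": 0},{"claw": 1,"x": 0.035,"y": 0,"z": -0.555,"wx": 0,"wy": -0.105,"wz": 0},{"claw": 1,"x": 0.05,"y": 0,"z": -0.64,"wx": 0,"wy": -0.122,"wz": 0},{"claw": 1,"x": 0.07,"y": 0,"z": -0.725,"wx": 0,"wy": -0.14,"wz": 0}]'

```text
time: 32.15
tool_pos: [0.5524, 0.0175, 0.0884]
tool_rot: [0.007, 0.988, 0.054, -0.141]
contact_force: [0.7, -0.7, -0.5]
gripper_width: 0.333
```

```bash
python3 look.py w17; python3 - <<'E'
from h import *
a=cv2.cvtColor(grab_frame("side"),cv2.COLOR_RGB2BGR);cv2.imwrite("pics/s17.png",a)
crop(a,220,100,220,180,3.5,"pics/s17c.png")
E
```

```text
32.15 [0.5524 0.0175 0.0884] psi 6.26 z [-0.2784 -0.029  -0.96  ] [ 0.7  -0.7  -0.53] 0.33309303286197045
```

View pics/s17c.png

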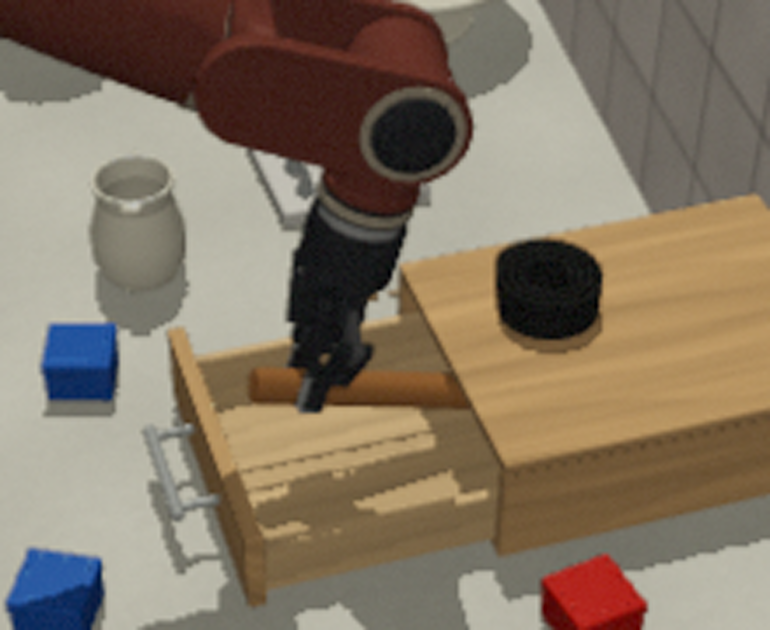

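View pics/w17.png

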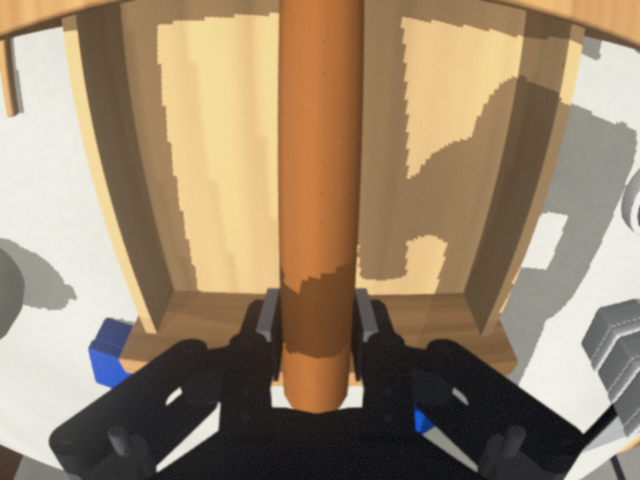

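Call:
step_arm --rows '[{"claw": 1,"x": -0.08,"y": 0,"z": 0,"wx": 0,"wy": 0,"wz": 0},{"claw": 1,"x": -0.18,"y": 0,"z": 0,"wx": 0,"wy": 0,"wz": 0},{"claw": 1,"x": -0.28,"y": 0,"z": 0,"wx": 0,"wy": 0,"wz": 0},{"claw": 1,"x": -0.38,"y": 0,"z": 0,"wx": 0,"wy": 0,"wz": 0},{"claw": 1,"x": -0.48,"y": 0,"z": 0,"wx": 0,"wy": 0,"wz": 0},{"claw": 1,"x": -0.55,"y": 0,"z": 0,"wx": 0,"wy": 0,"wz": 0},{"claw": 1,"x": -0.6,"y": 0,"z": 0,"wx": 0,"wy": 0,"wz": 0},{"claw": 1,"x": -0.6,"y": 0,"z": 0,"wx": 0,"wy": 0,"wz": 0}]'

```text
time: 33.25
tool_pos: [0.4961, 0.0106, 0.106]
tool_rot: [0.008, 0.989, 0.054, -0.139]
contact_force: [-0.6, -0.4, -2.1]
gripper_width: 0.329
```

```bash
python3 look.py w18; python3 - <<'E'
from h import *
a=cv2.cvtColor(grab_frame("side"),cv2.COLOR_RGB2BGR);cv2.imwrite("pics/s18.png",a)
crop(a,220,100,220,180,3.5,"pics/s18c.png")
E
```

```text
33.25 [0.4961 0.0106 0.106 ] psi 6.23 z [-0.2744 -0.03   -0.9612] [-0.59 -0.39 -2.15] 0.32918449796164295
```

View pics/s18c.png

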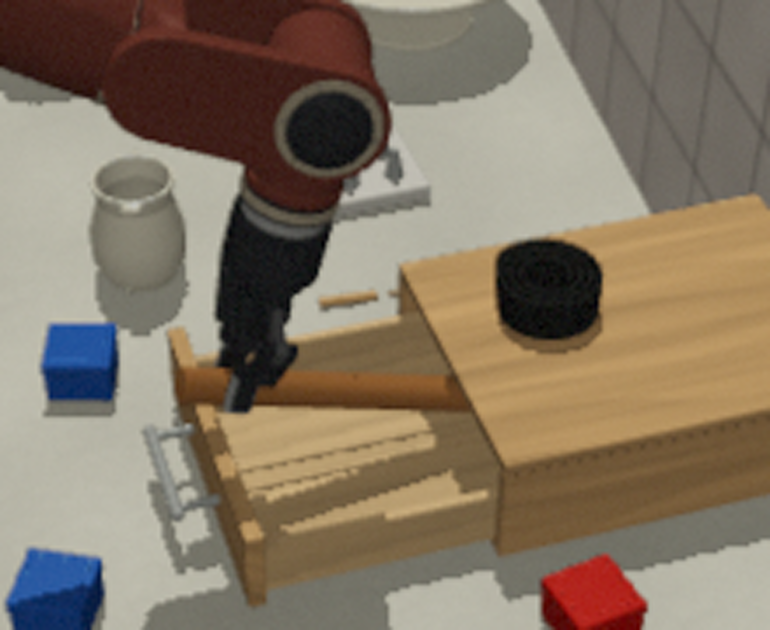

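View pics/w18.png

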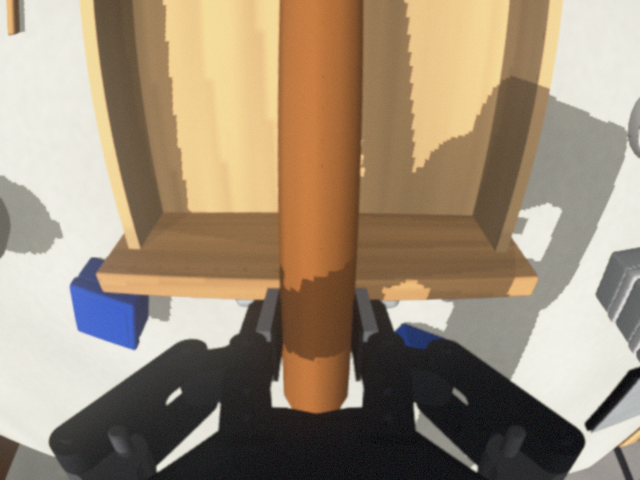

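Call:
step_arm --rows '[{"claw": 1,"x": -0.1,"y": 0,"z": 0,"wx": 0,"wy": 0,"wz": 0},{"claw": 1,"x": -0.22,"y": 0,"z": 0,"wx": 0,"wy": 0,"wz": 0},{"claw": 1,"x": -0.35,"y": 0,"z": 0,"wx": 0,"wy": 0,"wz": 0},{"claw": 1,"x": -0.48,"y": 0,"z": 0,"wx": 0,"wy": 0,"wz": 0},{"claw": 1,"x": -0.61,"y": 0,"z": 0,"wx": 0,"wy": 0,"wz": 0},{"claw": 1,"x": -0.74,"y": 0,"z": 0,"wx": 0,"wy": 0,"wz": 0},{"claw": 1,"x": -0.87,"y": 0,"z": 0,"wx": 0,"wy": 0,"wz": 0},{"claw": 1,"x": -0.95,"y": 0,"z": 0,"wx": 0,"wy": 0,"wz": 0}]'

```text
time: 34.35
tool_pos: [0.4047, 0.0007, 0.1324]
tool_rot: [0.008, 0.989, 0.054, -0.139]
contact_force: [0.0, -0.3, -2.0]
gripper_width: 0.33
```

```bash
python3 look.py w19; python3 - <<'E'
from h import *
a=cv2.cvtColor(grab_frame("side"),cv2.COLOR_RGB2BGR);cv2.imwrite("pics/s19.png",a)
crop(a,200,100,220,180,3.5,"pics/s19c.png")
E
```

```text
34.35 [0.4047 0.0007 0.1324] psi 6.23 z [-0.2744 -0.03   -0.9612] [ 0.01 -0.27 -1.97] 0.3300992117479782
```

View pics/s19c.png

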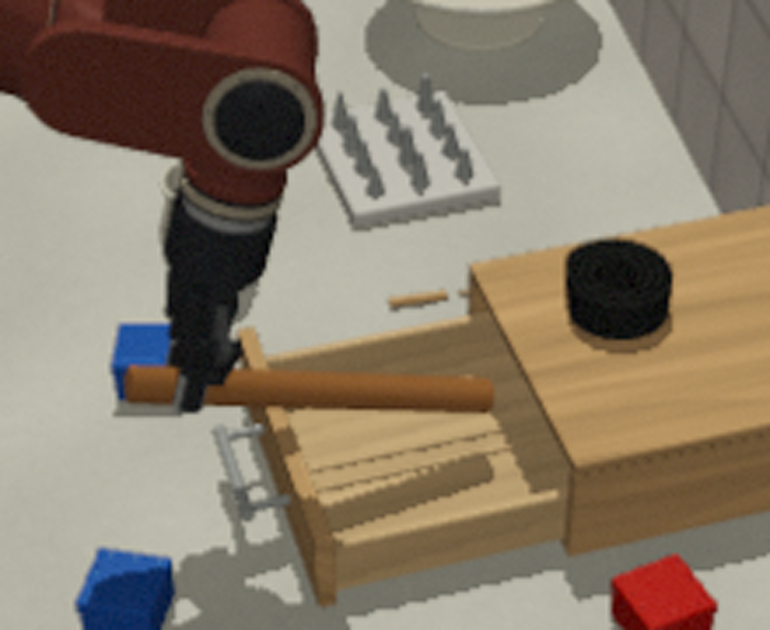

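View pics/w19.png

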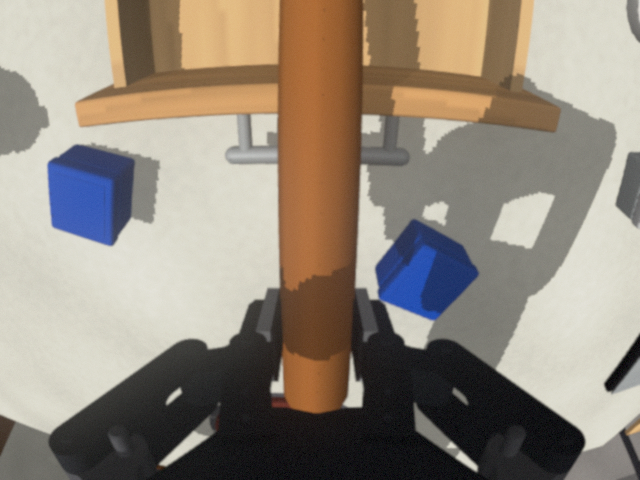

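Call:
step_arm --rows '[{"claw": 1,"x": -0.025,"y": 0,"z": -0.08,"wx": 0,"wy": 0,"wz": 0},{"claw": 1,"x": -0.06,"y": 0,"z": -0.2,"wx": 0,"wy": 0,"wz": 0},{"claw": 1,"x": -0.1,"y": 0,"z": -0.35,"wx": 0,"wy": 0,"wz": 0},{"claw": 1,"x": -0.14,"y": 0,"z": -0.5,"wx": 0,"wy": 0,"wz": 0},{"claw": 1,"x": -0.19,"y": 0,"z": -0.65,"wx": 0,"wy": 0,"wz": 0},{"claw": 1,"x": -0.23,"y": 0,"z": -0.8,"wx": 0,"wy": 0,"wz": 0},{"claw": 1,"x": -0.27,"y": 0,"z": -0.92,"wx": 0,"wy": 0,"wz": 0},{"claw": 1,"x": -0.275,"y": 0,"z": -0.96,"wx": 0,"wy": 0,"wz": 0}]'

```text
time: 35.45
tool_pos: [0.4059, 0.0007, 0.2332]
tool_rot: [0.008, 0.989, 0.054, -0.139]
contact_force: [-0.6, 0.6, -2.2]
gripper_width: 0.327
```

Call:
step_arm --rows '[{"claw": 1,"x": -0.025,"y": 0,"z": -0.08,"wx": 0,"wy": 0,"wz": 0},{"claw": 1,"x": -0.06,"y": 0,"z": -0.2,"wx": 0,"wy": 0,"wz": 0},{"claw": 1,"x": -0.1,"y": 0,"z": -0.35,"wx": 0,"wy": 0,"wz": 0},{"claw": 1,"x": -0.14,"y": 0,"z": -0.5,"wx": 0,"wy": 0,"wz": 0},{"claw": 1,"x": -0.18,"y": 0,"z": -0.62,"wx": 0,"wy": 0,"wz": 0},{"claw": 1,"x": -0.2,"y": 0,"z": -0.7,"wx": 0,"wy": 0,"wz": 0},{"claw": 1,"x": -0.2,"y": 0,"z": -0.7,"wx": 0,"wy": 0,"wz": 0},{"claw": 1,"x": -0.2,"y": 0,"z": -0.7,"wx": 0,"wy": 0,"wz": 0}]'

```text
time: 36.45
tool_pos: [0.4054, 0.0008, 0.3042]
tool_rot: [0.007, 0.989, 0.054, -0.14]
contact_force: [-1.2, -0.6, -2.5]
gripper_width: 0.326
```

Call:
step_arm --rows '[{"claw": 1,"x": 0,"y": 0,"z": 0,"wx": 0,"wy": 0,"wz": 0},{"claw": 1,"x": 0,"y": 0,"z": 0,"wx": 0,"wy": 0,"wz": 0},{"claw": 1,"x": 0,"y": 0,"z": 0,"wx": 0,"wy": 0,"wz": 0},{"claw": 1,"x": 0,"y": 0,"z": 0,"wx": 0,"wy": 0,"wz": 0},{"claw": 1,"x": 0,"y": 0,"z": 0,"wx": 0,"wy": 0,"wz": 0},{"claw": 1,"x": 0,"y": 0,"z": 0,"wx": 0,"wy": 0,"wz": 0},{"claw": 1,"x": 0,"y": 0,"z": 0,"wx": 0,"wy": 0,"wz": 0},{"claw": 1,"x": 0,"y": 0,"z": 0,"wx": 0,"wy": 0,"wz": 0}]'

```text
time: 37.45
tool_pos: [0.4057, 0.0008, 0.3048]
tool_rot: [0.008, 0.989, 0.054, -0.139]
contact_force: [-0.4, -0.3, -2.2]
gripper_width: 0.334
```

```bash
python3 look.py w20; python3 - <<'E'
from h import *
for n in("side","scene"):
    a=cv2.cvtColor(grab_frame(n),cv2.COLOR_RGB2BGR);cv2.imwrite(f"pics/{n}20.png",a)
print(state()["joint_vel"].round(3))
E
```

```text
37.45 [0.4057 0.0008 0.3048] psi 6.24 z [-0.2747 -0.03   -0.9611] [-0.39 -0.29 -2.18] 0.33356913593365656
[-0.001  0.001 -0.001  0.001  0.002 -0.001]
```

View pics/side20.png

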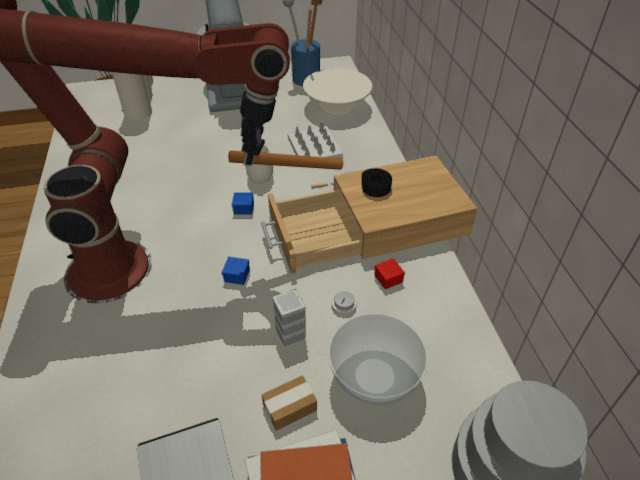

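View pics/scene20.png

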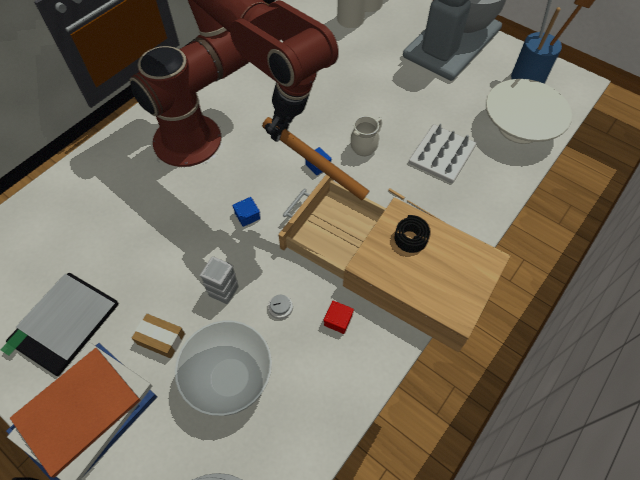

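Both views show the pin held clear of the unit and the column standing straight. I'll triangulate both pin ends, check the column, then hand in.

```bash
python3 - <<'E'
from h import *
def tri(a,b):
    o1,d1=ray("side",a);o2,d2=ray("scene",b);d1=d1[0];d2=d2[0]
    t=np.linalg.lstsq(np.c_[d1,-d2],o2-o1,rcond=None)[0];p,q=o1+t[0]*d1,o2+t[1]*d2
    return ((p+q)/2).round(3),np.linalg.norm(p-q).round(4)
print("front",tri((231,158),(267,124)),"back",tri((341,163),(364,192)))
s=state();T=tcpT(s)
print("kin back",(T@[.252,0,-.0105,1])[:3],"front",(T@[-.047,0,-.0105,1])[:3])
a=cv2.imread("pics/side20.png");b=cv2.imread("pics/scene20.png")
cv2.imwrite("pics/col.png",np.hstack([cv2.resize(a[280:350,255:325],(400,400),interpolation=2),cv2.resize(b[240:310,185:255],(400,400),interpolation=2)]))
E
```

```text
front (array([0.37 , 0.002, 0.315]), np.float64(0.0019)) back (array([0.648, 0.024, 0.244]), np.float64(0.0094))
kin back [0.64927    0.02738917 0.24523732] front [ 0.3636154  -0.00381198  0.3278747 ]
```

View pics/col.png

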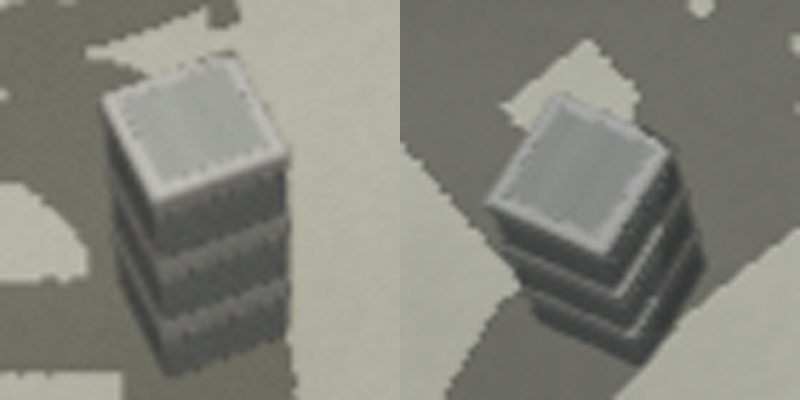

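The column is straight and square, and both pin ends are above 0.24 m.

```bash
python3 -c "
from plant import *
print(job_done())"
```

```text
the job is handed in; nothing more can be done
None
```

The job is handed in at about 37.5 s of the 70 s. `job_done()` gives no verdict, so what follows rests on my own last checks.

- **Tins:** I put the right tin and then the left tin on the worktop tin and let go of both. The wrist camera put the second tin within about 1 mm and 0.1° of the base. I did not measure the top tin in numbers; the side and scene close-ups show a straight, square column of three.
- **Pin:** I gripped it about 45 mm behind its front end and tilted it 16° front end up. I then drew it out along its own axis and raised it straight up. The wrist force read about 2 N at the end of each of these moves.
- **Final hold:** The pin is still in the gripper and the arm is at rest. From the two cameras, the front end is at about 0.315 m and the back end at about 0.244 m, against the required 0.12 m, with nothing touching it in either view.
- **Other things:** The other objects look unmoved in the final pictures; I did not measure their positions.

One disagreement: at the front end, the camera height (0.315 m) and the height worked out from the arm's pose (0.328 m) differ by 13 mm. The back end agrees to 1 mm in height, though the two camera rays there miss each other by 9 mm. Both ends are far above the limit either way.

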